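Clear the room tags from the library's hook board

ROBOT

A 7-joint arm with a two-finger parallel gripper is mounted at the origin on the work surface. World frame = base frame: x ahead of the robot, y to its left, z up, the work surface at z = 0. Lengths are in m, angles in rad, forces in N, time in s.
With the tool pointing down it reaches from about 0.425 to 0.925 m from the base axis. Payload 6.8 kg.
Tool frame: the origin (TCP) lies at the very end of the fingers, on their centre line; the grasp point (between the pads) lies 19 mm behind it (bot.grasp_offset is the distance from the TCP to the grasp point, in m); z points along the fingers, y is the direction in which the jaws open and shut (so a half turn about z gives the same grasp; the last joint's range is limited). The gripper opens to 85 mm and grips with 20 to 120 N. Pads are 22 mm wide; open, the fingers measure 114 mm over their backs; the gripper's body (76 mm by 85 mm) begins 54 mm behind the grasp point. The pads swing forward as they close: fully open they stand 13 mm farther back than shut.
Start: joints at [1.088, 0.477, 0.022, 1.555, -0.011, 1.109, -0.083], TCP at [0.247, -0.628, 0.231] pointing down, gripper open.
Joint ranges: [-2.96, 2.96], [-0.34, 2.1], [-1.41, 1.46], [0.24, 2.44], [-1.37, 4.51], [0.17, 1.92], [-2.96, 2.96]. Speed limits (rad/s): [2.39, 2.39, 3.14, 3.14, 3.14, 3.14, 3.14].

INTERFACE

Orientations are given as a unit quaternion [w, x, y, z].
In Python, from station import monitor, cams, bot, finder gives the robot as it stands.
- The arm moves only by the tool jog_arm, never from a script. Its argument "plan" is a list of rows, each an object of numbers: "x", "y", "z": the shift along the tool's x, y, z as a fraction of full scale; "wx", "wy", "wz": the turn, a rotation vector about the tool's x, y, z as a fraction of full scale. A call has 1 to 12 rows; each row is the pose to reach, as a shift and turn from the pose measured when the call began, along the tool's axes at that moment, turning the shorter way round; what a row does not reach only later rows make up. Full scale, the value 1, is 20 cm for a shift and 180 degrees for a turn. A row lasts 1/12 s, in which the tool goes at most 41.7 mm and 7.16 degrees, less where a joint would pass 70% of its speed; a pose out of reach is approached as far as the arm can. A call with a number of a shift or a turn outside -1 to 1 is refused whole. A call with a gripper value outside its range is refused whole. "hand" is the opening, from -1 (shut) to 1 (fully open), set as the call begins (left out, the last holds). The fingers move at their own pace and stop on an object; "grip_force" is the grip in N (left out, the last holds). Time passes only in rows, so rows that repeat a pose let the fingers close. It gives the time, the measured TCP pose, the force and the opening at its end, in the units of the state.
- monitor.get_obs(): the state, without advancing time (a new reading comes with each control period).
- cams.read_camera(name): name is "scene" or "top" or "wrist"; returns the picture (480x640x3 uint8, red, green, blue); there is no depth.
- cams.get_calibration(name): a dict with "fx", "fy", "cx", "cy" (pixels), "distortion" ([k1, k2, p1, p2, k3] as OpenCV has them; the pictures are not rectified), "extrinsics" (4x4, takes a point from world to camera coordinates). Camera axes: x right, y down, z forward; pixel columns grow to the right and rows downward; lengths in m; the calibration is good to about 2 mm. A picture is of the moment at which its call begins: read the wrist's pose just before it. get_calibration takes no time and is no camera call; for the wrist camera it gives the pose at the moment of the call.
- bot.hand_in(): hands the job in, once; it reports no verdict.
Trained networks look in the newest picture that a camera, given by its name, has taken for a name from the list of things; names that differ only in an ending like _2 or _b are one class to them, and where a whole thing is asked for, a point or a joint stands for the part that bears it (a point fixed in the world has none). Each returns a list of dicts, best first, with "confidence" (0 to 1); they miss things now and then, are a little off and sometimes report something else, mostly with a low value. They report only what shows in the picture. A call takes as long as a camera call. They do not tell look-alikes from the thing itself.
- finder.find_in(camera, target): "bbox" ([left, top, width, height] in pixels, round what is visible of it).
- finder.place_of(camera, target): "location" ([column, row] in pixels: a listed point, or the origin of a listed thing).
The state is a dict: "t": time; "q": joint angles; "joint_vel": joint speeds; "joint_torque": joint torques, N m; "eef_pos": TCP position; "tool_rot": TCP orientation; "contact_force": force on the tool from outside, world axes, zero at the start; "torque": the same for the moment, N m; "gripper_width": opening from 0.0 (shut) to 1.0 (fully open).
Only numpy, scipy, OpenCV 4.12 (cv2) and the standard library are available. Lean on these libraries where they do the work, as an engineer would, in place of code of your own. Each camera call takes 0.05 s, during which the arm holds its last target. There are 200 camera calls.

TASK

Closing time at the library desk: lift the two long room tags off the pegs of the sloping hook board without wrenching them, and stack both squarely on the pile in the pin tray, flat between the pins with their holes over the pile's holes and the same face up as they hang. Lower each one gently until you feel the pile (its height is not known) and do not drop or ram it. Leave the short tag hanging and everything else on the desk where it is.

Things in the scene. Friction and masses are not known exactly. Their poses are not given: they have to be found in the camera images.
- hook_board: fixed stand, 390 mm wide; white panel sloping at 45 degrees, facing the robot. Origin on the table below the middle peg; x points where the slope rises (away from the robot), y along the board, z up. Each tag's back lies on a strip 26 mm wide, 18 mm proud of the panel, so fingers can reach round both long edges. Three equal pegs at y = -120, 0, +120 mm, feet 125 mm high.
- peg_tip (a point): tip of the middle peg. Pegs are steel, 8 mm thick, round-ended, and stand VERTICAL (not square to the slope), tips 169 mm above the table. They lean up the slope, so a tag cannot be pulled square off: ease it 4 mm up the slope, then lift vertically 55 mm or more, keeping its 45 degree tilt (hole play 4 mm each way). Two pegs hold long tags, one the short tag; which is which varies.
- tag_a: one of the two identical long wooden room tags: plate 110 x 56 x 8 mm, about 80 g, with an oblong hole (28 mm along the tag, 16 across) centred 22 mm from one end. Origin: hole centre, on the face against the board. x runs from the middle to the hole end, y across, z out of the face away from the board; it hangs with x up the slope.
- tag_a_mid (a point): middle of that tag: 33 mm from the hole centre towards the far end, half-way through the thickness (4 mm above the face at the origin): grip here across the 56 mm width, with the fingertips no lower than the underside, or they land on the pile beside the tag
- tag_b: one of the two identical long wooden room tags: plate 110 x 56 x 8 mm, about 80 g, with an oblong hole (28 mm along the tag, 16 across) centred 22 mm from one end. Origin: hole centre, on the face against the board. x runs from the middle to the hole end, y across, z out of the face away from the board; it hangs with x up the slope.
- tag_b_mid (a point): middle of that tag: 33 mm from the hole centre towards the far end, half-way through the thickness (4 mm above the face at the origin): grip here across the 56 mm width, with the fingertips no lower than the underside, or they land on the pile beside the tag
- short_tag: a short wooden tag, 60 x 56 x 8 mm, with the same hole, hanging on the remaining peg; stays there. Origin: hole centre, underside; which peg carries which tag varies
- tray: fixed wooden pin tray, base 144 x 90 x 20 mm; origin centre of underside, x along its length to the pile's hole end, z up. Eight upright steel pins, 7 mm thick, round tops 70 mm above the table, at (x, y) = (+-42, +-33) and (+-60.5, +-14) mm; a tag has 1.5 mm play at each side, 2 mm at each end. The long sides are free for fingers from x = -38 to +38 mm.
- tray_mid (a point): middle of the base's upper face (20 mm above the table). Above it sits a fixed pile of the same long tags, holes at tray +x, sunk in the base by an unknown amount: its top is 32 to 46 mm above the table, not reported; feel for it. A tag stopped with its underside above 60 mm stands on the pins.
- tray_hole (a point): same height, 33 mm from tray_mid along tray x: straight below the pile's holes
- mug: white mug, 80 mm wide, 85 mm tall, handle at own +y; bystander, origin centre of underside
- pen_cup: grey pen cup, 72 mm wide, 95 mm tall; bystander, origin centre of underside
- stapler: stapler, 140 x 36 x 43 mm, long along own x; bystander, origin centre of underside
- date_stamp: hand stamp, foot 50 x 34 mm, 89 mm tall; bystander, origin centre of underside
- ink_pad: closed black ink pad tin, 110 (own x) x 70 x 20 mm; bystander, origin centre of underside
There are look-alikes about, which are no part of the job. What is shaped like the tag_a but red is not meant.

How it is judged:
At the end, for the whole second after the job is handed in: Both long tags lie still, one on the other, on the pile between the pins: face up, level within 0.06 rad, holes within 5 mm and middles within 4 mm of the pile's from above, 34 to 62 mm over the tray's underside, 6.5 to 9.5 mm apart in height; short tag within 20 mm of its start (horizontal distance between each of tag_a, tag_b and tray_hole below 0.005 m and horizontal distance between each of tag_a_mid, tag_b_mid and tray_mid below 0.004 m and angle between each of tag_a, tag_b's own z axis and vertical below 0.06 rad and z of tag_a_mid in the frame of tray between 0.034 and 0.062 m and linear speed of each of tag_a, tag_b below 0.01 m/s and z of tag_b_mid in the frame of tray between 0.034 and 0.062 m and (z of tag_a_mid in the frame of tag_b_mid between 0.0065 and 0.0095 m or z of tag_b_mid in the frame of tag_a_mid between 0.0065 and 0.0095 m) and distance of short_tag from where it was at the start of the episode below 0.02 m); the robot touches nothing.
It fails at once if the short tag is moved by more than 20 mm (distance of short_tag from where it was at the start of the episode above 0.02 m).
It fails at once if another thing on the desk (mug, pen cup, stapler, date stamp, ink pad) is moved by more than 30 mm (distance of any of mug, pen_cup, stapler, date_stamp, ink_pad from where it was at the start of the episode above 0.03 m).
It fails at once if a long tag is wrenched against the hook board with more than 40 N (contact force between any of tag_a, tag_b and hook_board above 40 N).
It fails at once if a long tag is rammed or pressed against the tray or its pins with more than 40 N (contact force between any of tag_a, tag_b and tray above 40 N).
It fails at once if a long tag is dropped or slammed: moves faster than 0.55 m/s between the pins (tag middle within 30 mm of the tray's middle seen from above and under 72 mm above the tray's underside) ((horizontal distance between tag_a_mid and tray_mid below 0.03 m and z of tag_a_mid in the frame of tray below 0.072 m and linear speed of tag_a above 0.55 m/s) or (horizontal distance between tag_b_mid and tray_mid below 0.03 m and z of tag_b_mid in the frame of tray below 0.072 m and linear speed of tag_b above 0.55 m/s)).
It also fails if it takes over 72 s, if anything falls off the work surface, if the arm or the gripper's body presses on something with over 40 N, if the wrist force passes 120 N, or if a joint passes its speed limit or range.

## Working session

There is one attempt and no reset: what is moved stays moved. The work goes in short steps, Python scripts to look and compute and a tool call to move; the robot and the scene stay as the last step left them, time stands still between calls to the robot, and variables do not carry over. Pictures are saved under pics/ and viewed, about 8 in all and at most 12, crops included, and the job is handed in when it is done.

Besides the shell and the picture viewer there is one more tool, called after "Call:" as name([rows], argument=value, ...), one row to a line, values as JSON. jog_arm: Moves the arm, as the interface text tells. Shift numbers are shares of 20 cm and turn numbers shares of 180 degrees, none past 1 either way. Its arguments: {"type":"object","properties":{"plan":{"type":"array","items":{"type":"object","properties":{"x":{"type":"number","minimum":-1,"maximum":1},"y":{"type":"number","minimum":-1,"maximum":1},"z":{"type":"number","minimum":-1,"maximum":1},"wx":{"type":"number","minimum":-1,"maximum":1},"wy":{"type":"number","minimum":-1,"maximum":1},"wz":{"type":"number","minimum":-1,"maximum":1}}}},"hand":{"type":"number"},"grip_force":{"type":"number"}},"required":["plan"]}

```bash
ls; mkdir -p pics
cat > h.py <<'E'
import numpy as np,cv2
from station import monitor,cams,bot,finder
from scipy.spatial.transform import Rotation as R
def cal(n):
    c=cams.get_calibration(n);K=np.array([[c['fx'],0,c['cx']],[0,c['fy'],c['cy']],[0,0,1]]);return K,np.array(c['distortion']),np.array(c['extrinsics'])
def ray(C,px):
    K,D,E=C;u=cv2.undistortPoints(np.array([[px]],float),K,D)[0,0];Rw=E[:3,:3]
    return -Rw.T@E[:3,3],Rw.T@np.array([u[0],u[1],1])
def onz(C,px,z):
    o,d=ray(C,px);return o+d*(z-o[2])/d[2]
def proj(C,P):
    K,D,E=C;return cv2.projectPoints(np.array(P,float).reshape(-1,1,3),cv2.Rodrigues(E[:3,:3])[0],E[:3,3],K,D)[0][:,0]
def tri(obs):
    A=np.zeros((3,3));b=np.zeros(3)
    for C,px in obs:
        o,d=ray(C,px);d/=np.linalg.norm(d);M=np.eye(3)-np.outer(d,d);A+=M;b+=M@o
    return np.linalg.solve(A,b)
def shot(n,f):
    im=cams.read_camera(n);cv2.imwrite('pics/'+f,im[:,:,::-1]);return im
def Rt(o): w,x,y,z=o['tool_rot'];return R.from_quat([x,y,z,w])
E
python3 - <<'E'
from h import *
np.set_printoptions(precision=4,suppress=True)
for n in('scene','top'):
    shot(n,n+'0.png');C=cal(n);print(n,C[2][:3].tolist(),C[0][0,0])
    for t in('peg_tip','tag_a','tag_a_mid','short_tag','tray_mid','tray_hole','hook_board'):
        print(t,[(np.round(r['location'],1).tolist(),round(r['confidence'],2)) for r in finder.place_of(n,t)][:5])
print(monitor.get_obs())
E
```

```text
pics
scene [[-0.6910192275091888, 0.7226869351608135, 0.014697651529221843, 0.3026242418975623], [0.46807265416119176, 0.46287139527310284, -0.7527669372816718, -0.17038302580740988], [-0.5508179532650525, -0.5132968587336196, -0.6581230258660588, 1.8599907282023707]] 614.2990393581413
peg_tip [([281.1, 262.9], 0.88), ([289.4, 278.2], 0.44)]
tag_a [([264.1, 197.3], 0.82), ([250.8, 249.9], 0.71), ([486.4, 330.5], 0.58), ([284.0, 280.4], 0.57)]
tag_a_mid [([487.0, 337.5], 0.67), ([289.7, 278.6], 0.61), ([262.5, 187.6], 0.58)]
short_tag [([313.9, 307.5], 0.6)]
tray_mid [([208.5, 211.6], 0.79)]
tray_hole [([196.9, 223.4], 0.97), ([291.0, 243.5], 0.18)]
hook_board [([280.9, 314.0], 0.96), ([207.1, 221.2], 0.63)]
top [[-0.0020325066979892353, -0.9999942850211524, -0.002701636829079214, 0.05912464697100047], [-0.9950102225350678, 0.002291857401870779, -0.09974670140092091, 0.516239310041391], [0.0997523231169962, 0.002485420423811339, -0.9950091942882133, 1.6056166424053229]] 619.2161581509532
peg_tip [([298.1, 194.3], 0.69), ([312.8, 291.4], 0.27)]
tag_a [([302.7, 198.2], 0.85), ([350.9, 2
[... 170 characters left out ...]
hort_tag [([258.5, 189.2], 0.89), ([263.3, 302.1], 0.58)]
tray_mid [([456.2, 246.0], 0.83)]
tray_hole [([455.0, 233.4], 0.73)]
hook_board [([303.6, 205.8], 0.93), ([301.4, 192.9], 0.6)]
{'t': 0.8, 'q': array([ 1.0879,  0.477 ,  0.0224,  1.5554, -0.0115,  1.1093, -0.0831]), 'joint_vel': array([ 0.0005,  0.0008,  0.0022, -0.0004, -0.0004,  0.0012,  0.0021]), 'joint_torque': array([ -0.0003, -59.6269,   1.6063, -28.154 ,   0.0125,   0.0016,
         0.    ]), 'eef_pos': array([ 0.2471, -0.6282,  0.2313]), 'tool_rot': array([ 0.    ,  0.9825,  0.1863, -0.    ]), 'contact_force': array([ 0.5232, -0.9148, -0.3081]), 'torque': array([-0.0576, -0.0096, -0.0236]), 'gripper_width': 0.9955053541125489}
```

View pics/top0.png

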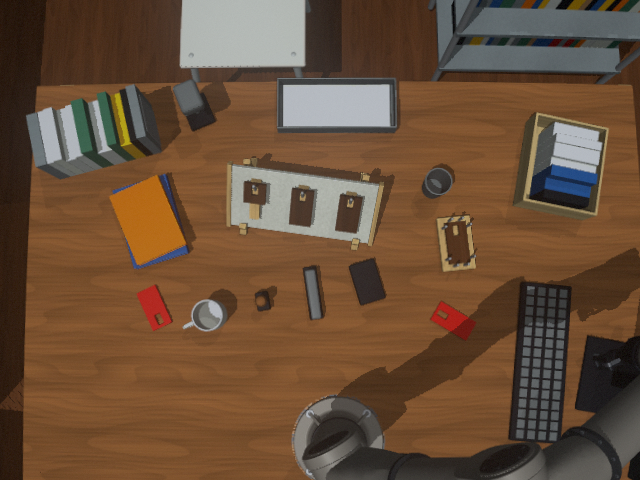

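View pics/scene0.png

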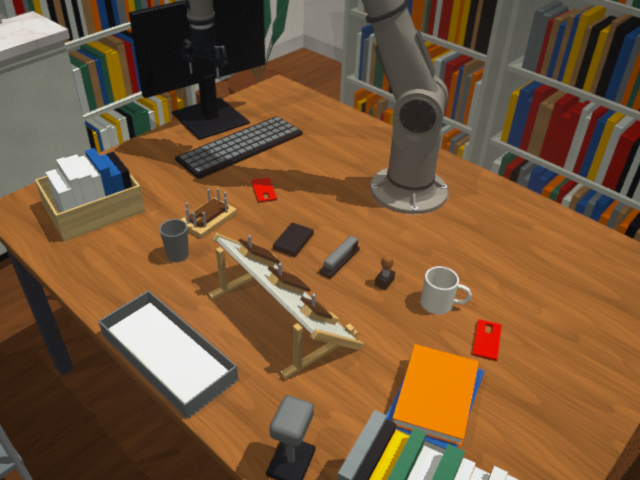

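Run:
```python
from h import *
np.set_printoptions(precision=4,suppress=True)
T=cal('top');S=cal('scene')
p=onz(T,(298.1,194.3),.169);print('peg',p,'tri',tri([(T,(298.1,194.3)),(S,(281.1,262.9))]))
for px in((255,184),(302,194),(351,200)):print('pegs',onz(T,px,.169))
for px in((302,206),(349,213)):print('tags mid',onz(T,px,.12))
print('board corners',onz(T,(229,164),.2),onz(T,(383,182),.2))
m=onz(T,(456.2,246),.02);h=onz(T,(455,233.4),.02);print('tray',m,h)
print(tri([(T,(456.2,246)),(S,(208.5,211.6))]),tri([(T,(455,233.4)),(S,(196.9,223.4))]))
for px in((438,218),(468,214),(475,267),(443,272)):print('trcorn',onz(T,px,.02))
W=cal('wrist');o=monitor.get_obs();r=Rt(o).as_matrix()
E=W[2];c=-E[:3,:3].T@E[:3,3];print('cam in tool',r.T@(c-o['eef_pos']),'axes',(E[:3,:3]@r),W[0]);print(r)
print(bot.grasp_offset,dir(bot))
a=cv2.imread('pics/top0.png');b=np.hstack([cv2.resize(a[150:250,220:390],None,fx=3.2,fy=3.2,interpolation=2),cv2.resize(a[200:280,425:490],None,fx=3.5,fy=4,interpolation=2)]);cv2.imwrite('pics/c1.png',b)
```

```text
peg [0.6238 0.1022 0.169 ] tri [0.6257 0.0988 0.174 ]
pegs [0.6496 0.2071 0.169 ]
pegs [0.6245 0.0927 0.169 ]
pegs [ 0.6095 -0.0259  0.169 ]
tags mid [0.603 0.094 0.12 ]
tags mid [ 0.5851 -0.0233  0.12  ]
board corners [0.6924 0.2668 0.2   ] [ 0.6475 -0.1009  0.2   ]
tray [ 0.5114 -0.3129  0.02  ] [ 0.5451 -0.3105  0.02  ]
[ 0.5127 -0.3132  0.028 ] [ 0.5506 -0.3178  0.0042]
trcorn [ 0.5865 -0.2658  0.02  ]
trcorn [ 0.5973 -0.347   0.02  ]
trcorn [ 0.4553 -0.362   0.02  ]
trcorn [ 0.4424 -0.276   0.02  ]
cam in tool [ 0.0751  0.0004 -0.144 ] axes [[ 0.0013  1.     -0.0001]
 [-0.9553  0.0012 -0.2956]
 [-0.2956  0.0005  0.9553]] [[367.5644   0.     320.0747]
 [  0.     367.5644 235.7217]
 [  0.       0.       1.    ]]
[[ 0.9306  0.3661  0.    ]
 [ 0.3661 -0.9306 -0.0001]
 [-0.      0.0001 -1.    ]]
0.0187 ['PlanningError', '__class__', '__delattr__', '__dict__', '__dir__', '__doc__', '__eq__', '__format__', '__ge__', '__getattribute__', '__getstate__', '__gt__', '__hash__', '__init__', '__init_subclass__', '__le__', '__lt__', '__module__', '__ne__', '__new__', '__reduce__', '__reduce_ex__', '__repr__', '__setattr__', '__sizeof__', '__str__', '__subclasshook__', '__weakref__', 'grasp_offset', 'hand_in']
```

View pics/c1.png

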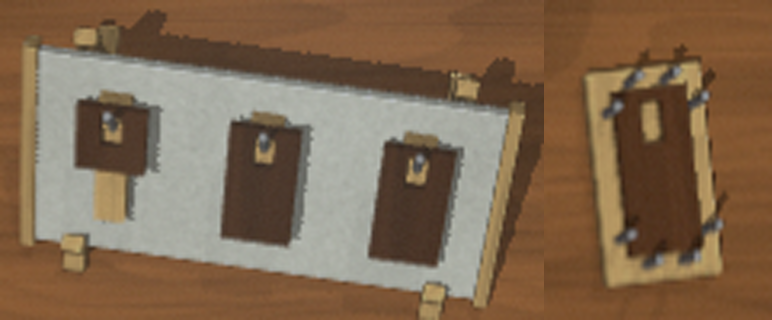

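Run:
```python
from h import *
np.set_printoptions(precision=4,suppress=True)
T=cal('top')
def fit(px,loc,z):
    w=np.array([onz(T,p,z)[:2] for p in px]);loc=np.array(loc,float)
    a=w-w.mean(0);b=loc-loc.mean(0);th=np.arctan2((b[:,0]*a[:,1]-b[:,1]*a[:,0]).sum(),(a*b).sum())
    M=np.array([[np.cos(th),-np.sin(th)],[np.sin(th),np.cos(th)]]);t=w.mean(0)-M@loc.mean(0);print(t,th,(w-loc@M.T-t)*1e3)
fit([(253.75,186.6),(302.5,193.1),(350.6,200.6)],[(0,.12),(0,0),(0,-.12)],.167)
c=[(638,75),(672,72),(612,108),(700,98),(627,236),(713,226),(654,262),(688,257)]
fit([((u-544)/3.5+425,v/4+200) for u,v in c],np.array([(60.5,14),(60.5,-14),(42,33),(42,-33),(-42,33),(-42,-33),(-60.5,14),(-60.5,-14)])/1e3,.067)
```

```text
[0.6263 0.0923] -0.14848282487497166 [[-0.5218 -0.6612]
 [ 0.742  -0.6935]
 [-0.2202  1.3547]]
[ 0.5182 -0.3099] 0.08495872577255979 [[ 0.5289 -1.889 ]
 [ 0.1059  0.5142]
 [-0.9492  0.6892]
 [-0.0858  0.5062]
 [-0.2435 -1.415 ]
 [ 0.4007  0.1917]
 [-0.2525 -0.5725]
 [ 0.4957  1.9753]]
```

```bash
cat >> h.py <<'E'
def down(yaw): # tool down, x along yaw
    c,s=np.cos(yaw),np.sin(yaw);return np.array([[c,s,0],[s,-c,0],[0,0,-1.]])
def tilt(yaw,a=np.pi/4): # tool tilted forward by a from down
    return R.from_euler('z',yaw).as_matrix()@np.array([[np.cos(a),0,np.sin(a)],[0,-1,0],[np.sin(a),0,-np.cos(a)]])
def plan(*targets):
    o=monitor.get_obs();p=np.array(o['eef_pos']);r=Rt(o).as_matrix();print('at',np.round(p,4),'t',round(o['t'],2),'w',round(o['gripper_width'],3),'F',np.round(o['contact_force'],1))
    pp,rr=p,r
    for tp,tr in targets:
        tp=np.array(tp);s=r.T@(tp-p)/.2;w=R.from_matrix(r.T@tr).as_rotvec()/np.pi
        n=max(np.linalg.norm(tp-pp)/.0417,np.degrees(R.from_matrix(rr.T@tr).magnitude())/7.16);pp,rr=tp,tr
        print('xyz',np.round(s,4),'w',np.round(w,4),'rows %.1f'%n)
E
python3 - <<'E'
from h import *
r=Rt(monitor.get_obs()).as_matrix()
plan(((.37,-.47,.25),r),((.5182,-.3099,.15),down(.085)))
E
```

```text
at [ 0.2471 -0.6282  0.2313] t 0.8 w 0.996 F [ 0.5 -0.9 -0.3]
xyz [ 0.8613 -0.5109 -0.0934] w [0. 0. 0.] rows 4.8
xyz [ 1.8439 -0.9846  0.4066] w [0.     0.     0.0923] rows 5.8
```

Call:
jog_arm([
  {"x": 0.92,"y": -0.49,"z": -0.09,"wz": 0.0923},
  {"x": 0.92,"y": -0.49,"z": -0.09,"wz": 0.0923},
  {"x": 0.92,"y": -0.49,"z": -0.09,"wz": 0.0923},
  {"x": 0.92,"y": -0.49,"z": -0.09,"wz": 0.0923},
  {"x": 0.92,"y": -0.49,"z": -0.09,"wz": 0.0923},
  {"x": 0.92,"y": -0.49,"z": -0.09,"wz": 0.0923},
], hand=1)

```text
invalid input at $.plan[0]: expected keys x, y, z, wx, wy, wz
```

```bash
python3 -c "
from h import *
plan(((.5182,-.3099,.15),down(.085)))"
```

```text
at [ 0.2471 -0.6282  0.2313] t 0.8 w 0.996 F [ 0.5 -0.9 -0.3]
xyz [ 1.8439 -0.9846  0.4066] w [0.     0.     0.0923] rows 10.2
```

Call:
jog_arm([
  {"x": 0.92,"y": -0.49,"z": -0.09,"wx": 0,"wy": 0,"wz": 0.0923},
  {"x": 0.92,"y": -0.49,"z": -0.09,"wx": 0,"wy": 0,"wz": 0.0923},
  {"x": 0.92,"y": -0.49,"z": -0.09,"wx": 0,"wy": 0,"wz": 0.0923},
  {"x": 0.92,"y": -0.49,"z": -0.09,"wx": 0,"wy": 0,"wz": 0.0923},
  {"x": 0.92,"y": -0.49,"z": -0.09,"wx": 0,"wy": 0,"wz": 0.0923},
  {"x": 0.92,"y": -0.49,"z": -0.09,"wx": 0,"wy": 0,"wz": 0.0923},
], hand=1)

```text
t: 1.3
eef_pos: [0.3908, -0.4616, 0.2503]
tool_rot: [-0.001, 0.999, 0.049, 0.003]
contact_force: [0.8, 0.5, -0.8]
gripper_width: 1.002
```

```bash
python3 -c "
from h import *
plan(((.5182,-.3099,.15),down(.085)))"
```

```text
at [ 0.3908 -0.4616  0.2503] t 1.3 w 1.002 F [ 0.8  0.5 -0.8]
xyz [ 0.7054 -0.6915  0.507 ] w [-0.0008 -0.0017  0.004 ] rows 5.3
```

Call:
jog_arm([
  {"x": 0.705,"y": -0.692,"z": 0.507,"wx": 0,"wy": 0,"wz": 0.004},
  {"x": 0.705,"y": -0.692,"z": 0.507,"wx": 0,"wy": 0,"wz": 0.004},
  {"x": 0.705,"y": -0.692,"z": 0.507,"wx": 0,"wy": 0,"wz": 0.004},
  {"x": 0.705,"y": -0.692,"z": 0.507,"wx": 0,"wy": 0,"wz": 0.004},
  {"x": 0.705,"y": -0.692,"z": 0.507,"wx": 0,"wy": 0,"wz": 0.004},
  {"x": 0.705,"y": -0.692,"z": 0.507,"wx": 0,"wy": 0,"wz": 0.004},
  {"x": 0.705,"y": -0.692,"z": 0.507,"wx": 0,"wy": 0,"wz": 0.004},
  {"x": 0.705,"y": -0.692,"z": 0.507,"wx": 0,"wy": 0,"wz": 0.004},
])

```text
t: 1.97
eef_pos: [0.5188, -0.3082, 0.1492]
tool_rot: [-0.002, 0.999, 0.044, 0.002]
contact_force: [-0.1, -1.3, 0.7]
gripper_width: 1.0
```

Run:
```python
from h import *
np.set_printoptions(precision=4,suppress=True)
W=cal('wrist');np.save('W1.npy',np.array(W,dtype=object),allow_pickle=True)
im=shot('wrist','w1.png')
for t in('tray_mid','tray_hole'):
    r=finder.place_of('wrist',t)
    for k in r[:2]:print(t,k,onz(W,k['location'],.02))
plan()
t=np.array([.5182,-.3099]);th=.085;M=np.array([[np.cos(th),-np.sin(th)],[np.sin(th),np.cos(th)]])
L=np.array([(60.5,14),(60.5,-14),(42,33),(42,-33),(-42,33),(-42,-33),(-60.5,14),(-60.5,-14)])/1e3
print(proj(W,np.c_[L@M.T+t,np.full(8,.07)]),'base',proj(W,np.c_[L@M.T+t,np.full(8,.02)]))
```

```text
tray_hole {'location': [327.5, 182.7], 'confidence': 0.89} [ 0.5517 -0.3109  0.02  ]
at [ 0.5174 -0.3117  0.1506] t 2.12 w 1.005 F [ 0.1 -0.1  0.4]
[[299.3013 149.632 ]
 [346.4731 149.8878]
 [268.4281 180.622 ]
 [376.9352 181.232 ]
 [272.9005 305.0766]
 [370.6927 305.7039]
 [301.3105 329.436 ]
 [341.9151 329.7027]] base [[303.3107 144.9646]
 [342.0011 145.1733]
 [277.7961 170.5887]
 [367.1818 171.0855]
 [280.7707 275.7627]
 [362.756  276.2733]
 [304.5316 296.776 ]
 [338.6904 296.9933]]
```

View pics/w1.png

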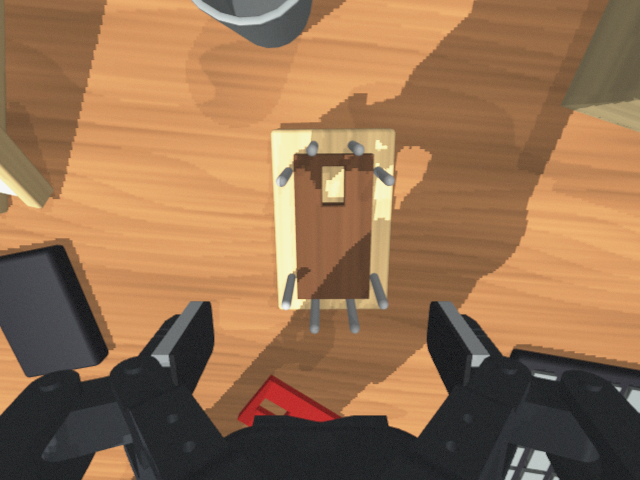

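Run:
```python
from h import *
np.set_printoptions(precision=4,suppress=True)
for i in range(4):
    W=cal('wrist');E=W[2];o=monitor.get_obs();im=cams.read_camera('wrist')
    print(o['t'],o['eef_pos'],o['tool_rot'],-E[:3,:3].T@E[:3,3],np.abs(o['joint_vel']).max())
cv2.imwrite('pics/w2.png',im[:,:,::-1]);np.save('W2.npy',E)
a=im[115:345,255:415,::-1];cv2.imwrite('pics/w2c.png',cv2.resize(a,None,fx=2.6,fy=2.6,interpolation=cv2.INTER_CUBIC))
print(im[180:190:3,275:400:6].tolist()[0]);print(im[260,280:390:5].tolist())
```

```text
2.1167 [ 0.5174 -0.3117  0.1506] [-0.0008  0.9991  0.0413  0.0027] [ 0.5916 -0.3063  0.295 ] 0.0072305073185472786
2.1667 [ 0.5173 -0.3118  0.1507] [-0.0008  0.9991  0.0412  0.0028] [ 0.5916 -0.3064  0.2951] 0.004037917343537506
2.2167 [ 0.5174 -0.3116  0.1507] [-0.0009  0.9991  0.0412  0.0029] [ 0.5916 -0.3063  0.2952] 0.00483377716347207
2.2667 [ 0.5175 -0.3114  0.1506] [-0.001   0.9991  0.0414  0.0028] [ 0.5917 -0.306   0.2951] 0.00649414029689787
[[242, 243, 242], [219, 193, 146], [246, 238, 179], [146, 99, 68], [151, 104, 70], [153, 104, 69], [100, 70, 51], [177, 149, 105], [247, 240, 186], [247, 244, 196], [246, 235, 177], [156, 105, 71], [155, 106, 73], [145, 99, 72], [146, 98, 68], [139, 93, 64], [243, 231, 170], [236, 218, 160], [159, 162, 163], [154, 107, 70], [231, 169, 110]]
[[247, 244, 200], [247, 245, 202], [247, 243, 192], [152, 101, 70], [147, 100, 68], [150, 101, 70], [153, 104, 72], [142, 97, 66], [154, 102, 71], [152, 101, 70], [150, 103, 69], [96, 67, 50], [101, 71, 51], [100, 71, 50], [100, 69, 51], [91, 64, 47], [94, 68, 47], [144, 118, 83], [208, 177, 125], [209, 179, 125], [215, 183, 127], [141, 101, 67]]
```

View pics/w2c.png

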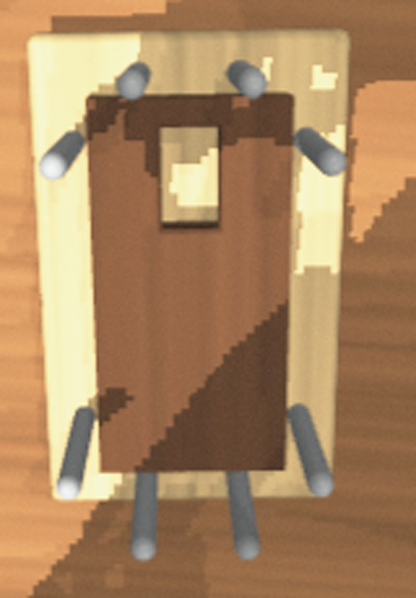

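Run:
```python
from h import *
from scipy.optimize import least_squares
np.set_printoptions(precision=4,suppress=True)
K,D,_=cal('wrist');W=(K,D,np.load('W2.npy'))
f=lambda l:np.array(l,float)/2.6+np.array([255,115])-.3
pin=f([(133,81),(246,77),(57,163),(333,162),(69,486),(321,484),(144,550),(247,549)])
bc=f([(29,31),(349,31),(53,498),(334,500)]);pc=f([(89,96),(292,94),(101,472),(285,470)])
L=np.array([(60.5,14),(60.5,-14),(42,33),(42,-33),(-42,33),(-42,-33),(-60.5,14),(-60.5,-14)])/1e3
B=np.array([(72,45),(72,-45),(-72,45),(-72,-45)])/1e3;P=np.array([(55,28),(55,-28),(-55,28),(-55,-28)])/1e3
def res(p,cam=False):
    x,y,th,h=p[:4];M=R.from_euler('z',th).as_matrix()
    X=np.vstack([np.c_[L,np.full(8,.0665)],np.c_[B,np.full(4,.02)],np.c_[P,np.full(4,h)]])@M.T+[x,y,0]
    C=W
    if len(p)>4:
        C=(K,D,W[2].copy());C[2][:3,:]=R.from_rotvec(p[4:6].tolist()+[0]).as_matrix()@C[2][:3,:]
    return (proj(C,X)-np.vstack([pin,bc,pc]))
for p0 in([.518,-.31,.085,.04],[.518,-.31,.085,.04,0,0]):
    s=least_squares(lambda p:res(p).ravel(),p0,loss='soft_l1');print(s.x,s.cost);print(res(s.x).T)
# top-camera check
T=cal('top');x,y,th,h=s.x[:4]
M=R.from_euler('z',th).as_matrix();print(proj(T,np.c_[L,np.full(8,.0665)]@M.T+[x,y,0])-[((u-544)/3.5+425,v/4+200) for u,v in [(638,75),(672,72),(612,108),(700,98),(627,236),(713,226),(654,262),(688,257)]])
```

```text
[ 0.519  -0.3179  0.0955  0.0328] 12.436614672714088
[[ 0.1654  2.9579 -0.55   -0.2437  0.4691 -0.2759 -0.1936  0.1441 -0.8657
   1.5197 -0.6054 -0.3752 -0.9303  1.2817 -0.4077  0.2265]
 [ 1.1176  2.1222  0.5543 -0.2445 -1.0482 -1.184  -2.0167 -1.9948  0.5746
  -0.9088  1.4849 -0.2929  0.8217  0.6701 -0.4377 -0.345 ]]
[ 0.5222 -0.3163  0.0943  0.0311 -0.0128  0.0052] 10.72742358750076
[[-0.086   2.7679 -0.8386 -0.287   0.1    -0.0454 -0.4073  0.2101 -0.6997
   1.6792 -0.674   0.1866 -0.6938  1.1016 -0.3003  0.3398]
 [ 0.4372  1.4325 -0.0377 -0.8169 -0.6997 -0.666  -1.3141 -1.2092  0.8668
  -0.6692  2.6468  1.0726  0.7358  0.5809 -0.4617 -0.2449]]
[[ 1.4172 -1.2208]
 [ 2.3078 -1.4805]
 [ 2.4739 -1.7342]
 [ 2.3544 -1.6333]
 [ 1.9844 -1.5201]
 [ 2.5514 -1.5068]
 [ 2.3618 -1.6052]
 [ 3.3227 -1.4184]]
```

```bash
cat >> h.py <<'E'
def board(p,o=(.6263,.0923),yaw=-.1485): return R.from_euler('z',yaw).as_matrix()@np.array(p)+[o[0],o[1],0]
E
python3 - <<'E'
from h import *
m=board([-.029,-.12,.102]);Q=tilt(-.1485);print(m)
plan(((.50,-.15,.27),Q),(m-.1*Q[:,2],Q))
E
```

```text
[ 0.57986459 -0.02208861  0.102     ]
at [ 0.5176 -0.3111  0.1505] t 2.32 w 1.002 F [-1.4  0.2 -0.7]
xyz [-0.0173 -0.811  -0.5959] w [-0.0297  0.2471  0.0696] rows 6.5
xyz [ 0.0869 -1.4954 -0.1075] w [-0.0297  0.2471  0.0696] rows 4.1
```

Call:
jog_arm([
  {"x": -0.017,"y": -0.3,"z": -0.5,"wx": 0,"wy": 0,"wz": 0},
  {"x": -0.017,"y": -0.5,"z": -0.596,"wx": -0.0297,"wy": 0.2471,"wz": 0.0696},
  {"x": -0.017,"y": -0.811,"z": -0.596,"wx": -0.0297,"wy": 0.2471,"wz": 0.0696},
  {"x": -0.017,"y": -0.811,"z": -0.596,"wx": -0.0297,"wy": 0.2471,"wz": 0.0696},
  {"x": -0.017,"y": -0.811,"z": -0.596,"wx": -0.0297,"wy": 0.2471,"wz": 0.0696},
  {"x": -0.017,"y": -0.811,"z": -0.596,"wx": -0.0297,"wy": 0.2471,"wz": 0.0696},
  {"x": -0.017,"y": -0.811,"z": -0.596,"wx": -0.0297,"wy": 0.2471,"wz": 0.0696},
  {"x": -0.017,"y": -0.811,"z": -0.596,"wx": -0.0297,"wy": 0.2471,"wz": 0.0696},
  {"x": -0.017,"y": -0.811,"z": -0.596,"wx": -0.0297,"wy": 0.2471,"wz": 0.0696},
])

```text
t: 3.07
eef_pos: [0.4997, -0.1382, 0.2743]
tool_rot: [0.007, 0.94, -0.045, 0.339]
contact_force: [-0.2, 0.6, 0.5]
gripper_width: 1.009
```

Run:
```python
from h import *
m=board([-.029,-.12,.102]);Q=tilt(-.1485)
plan((m-.1*Q[:,2],Q));print(monitor.get_obs()['q'])
```

```text
at [ 0.4997 -0.1382  0.2743] t 3.07 w 1.009 F [-0.2  0.6  0.5]
xyz [-0.3354 -0.6261  0.3954] w [-0.0166  0.0297  0.0102] rows 3.9
[ 0.80538904 -0.07336744 -0.55842031  2.32854908 -0.66120309  0.23558551
 -0.83614265]
```

Call:
jog_arm([
  {"x": -0.335,"y": -0.626,"z": 0.395,"wx": -0.0166,"wy": 0.0297,"wz": 0.01},
  {"x": -0.335,"y": -0.626,"z": 0.395,"wx": -0.0166,"wy": 0.0297,"wz": 0.01},
  {"x": -0.335,"y": -0.626,"z": 0.395,"wx": -0.0166,"wy": 0.0297,"wz": 0.01},
  {"x": -0.335,"y": -0.626,"z": 0.395,"wx": -0.0166,"wy": 0.0297,"wz": 0.01},
  {"x": -0.335,"y": -0.626,"z": 0.395,"wx": -0.0166,"wy": 0.0297,"wz": 0.01},
  {"x": -0.335,"y": -0.626,"z": 0.395,"wx": -0.0166,"wy": 0.0297,"wz": 0.01},
  {"x": -0.335,"y": -0.626,"z": 0.395,"wx": -0.0166,"wy": 0.0297,"wz": 0.01},
  {"x": -0.335,"y": -0.626,"z": 0.395,"wx": -0.0166,"wy": 0.0297,"wz": 0.01},
])

```text
t: 3.73
eef_pos: [0.481, -0.0174, 0.2485]
tool_rot: [0.03, 0.93, -0.071, 0.359]
contact_force: [1.2, 1.6, -0.0]
gripper_width: 1.0
```

Run:
```python
from h import *
np.set_printoptions(precision=4,suppress=True)
m=board([-.029,-.12,.102]);Q=tilt(-.1485)
W=cal('wrist');im=shot('wrist','b1.png');np.save('B1.npy',W[2])
plan((m-.1*Q[:,2],Q));print(monitor.get_obs()['q'])
for t in('peg_tip','tag_a','tag_a_mid','short_tag'):
    print(t,[(np.round(r['location'],1).tolist(),round(r['confidence'],2)) for r in finder.place_of('wrist',t)][:4])
P=[board([-.029,y,.102]) for y in(-.12,0)]+[board([0,y,.165]) for y in(-.12,0)];print(proj(W,P))
```

```text
at [ 0.481  -0.015   0.2479] t 3.78 w 0.997 F [-0.4  0.7 -0.6]
xyz [-0.1487 -0.0398  0.3728] w [0.0013 0.0155 0.    ] rows 1.9
[ 1.392  -0.337  -1.3634  2.4347 -1.3661  0.1716 -0.5093]
peg_tip [([151.7, 166.4], 0.62)]
tag_a [([309.0, 195.1], 0.91), ([174.4, 195.7], 0.55)]
tag_a_mid [([177.0, 236.2], 0.74)]
short_tag [([35.7, 197.8], 0.89)]
[[307.237  239.4186]
 [175.0101 239.7699]
 [305.4391 172.7638]
 [152.7181 172.9922]]
```

View pics/b1.png

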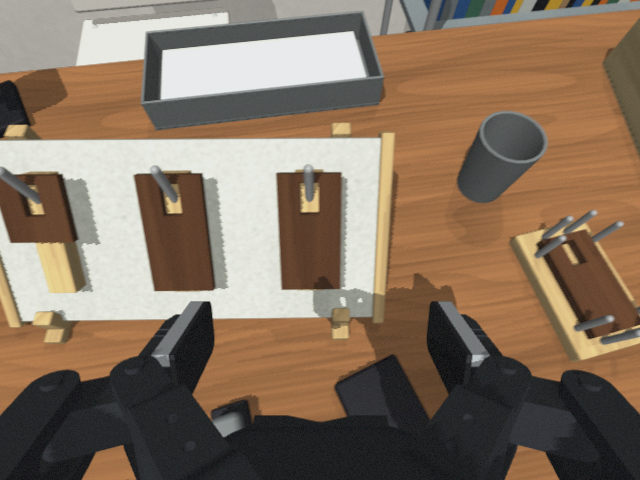

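```bash
cat > k.py <<'E'
from h import *
import itertools
from scipy.optimize import least_squares
def rot(ax,a): return R.from_euler(ax,a).as_matrix()
def fk(q,s,L):
    # L: d_bs,d_se,d_ew,d_wt, elbow offset e, phi0, phi7
    A=rot('z',L[5]+s[0]*q[0]);p=np.array([0,0,L[0]])
    A=A@rot('y',s[1]*q[1])@rot('z',s[2]*q[2]);p=p+A@[L[4],0,L[1]]
    A=A@rot('y',s[3]*q[3]);p=p+A@[-L[4],0,0]
    A=A@rot('z',s[4]*q[4]);p=p+A@[0,0,L[2]]
    A=A@rot('y',s[5]*q[5])@rot('z',s[6]*q[6]+L[6]);p=p+A@[0,0,L[3]]
    return p,A
E
python3 - <<'E'
from k import *
np.set_printoptions(precision=4,suppress=True)
o=monitor.get_obs()
D=[([1.0879,.477,.0224,1.5554,-.0115,1.1093,-.0831],[.2471,-.6282,.2313],[0,.9825,.1863,0]),
([.80539,-.07337,-.55842,2.32855,-.6612,.23559,-.83614],[.4997,-.1382,.2743],[.007,.94,-.045,.339]),
(o['q'],o['eef_pos'],o['tool_rot'])]
best=[]
for s in itertools.product([1,-1],repeat=4):
    sg=[s[0],1,s[1],1,s[2],1,s[3]]
    for f0 in(0,np.pi):
      for f7 in(0,1.57,3.14,-1.57):
        def res(L):
            r=[]
            for q,p,w in D:
                P,A=fk(q,sg,L);B=R.from_quat([w[1],w[2],w[3],w[0]]).as_matrix();r+=[*(P-p),*(.3*(A-B).ravel())]
            return r
        z=least_squares(res,[.34,.4,.4,.25,0,f0,f7]);best.append((z.cost,sg,z.x))
best.sort(key=lambda b:b[0])
for b in best[:4]:print(b)
E
```

```text
(np.float64(0.000761075378649816), [-1, 1, -1, 1, -1, 1, -1], array([ 0.2322,  0.515 ,  0.4565,  0.2542,  0.0205, -0.0786,  1.5051]))
(np.float64(0.0007610753786499245), [-1, 1, -1, 1, -1, 1, -1], array([ 0.2322,  0.515 ,  0.4565,  0.2542,  0.0205, -0.0786,  1.5051]))
(np.float64(0.0007610753786501742), [-1, 1, -1, 1, -1, 1, -1], array([ 0.2322,  0.515 ,  0.4565,  0.2542,  0.0205, -0.0786,  1.5051]))
(np.float64(0.0007610753786513352), [-1, 1, -1, 1, -1, 1, -1], array([ 0.2322,  0.515 ,  0.4565,  0.2542,  0.0205, -0.0786,  1.5051]))
```

```bash
cat >> k.py <<'E'
SG=[-1,1,-1,1,-1,1,-1];LL=np.array([0.2322,0.515,0.4565,0.2542,0.0205,-0.0786,1.5051])
lo=np.array([-2.96,-.34,-1.41,.24,-1.37,.17,-2.96]);hi=np.array([2.96,2.1,1.46,2.44,4.51,1.92,2.96])
def err(q,p,A):
    P,B=fk(q,SG,LL);return np.r_[P-p,.3*R.from_matrix(A.T@B).as_rotvec()]
def iks(p,A,n=60,seed=0):
    g=np.random.default_rng(seed);out=[]
    for _ in range(n):
        q0=lo+(hi-lo)*g.random(7)
        z=least_squares(lambda q:np.r_[err(q,p,A),1e-3*(q-(lo+hi)/2)/(hi-lo)],q0,bounds=(lo,hi))
        if np.linalg.norm(err(z.x,p,A))<4e-3: out.append((np.minimum(z.x-lo,hi-z.x).min(),z.x))
    out.sort(key=lambda t:-t[0]);return out
E
python3 - <<'E'
from k import *
np.set_printoptions(precision=2,suppress=True)
Q=tilt(-.1485);F=np.diag([-1,-1,1.])
for nm,y in(('right',-.12),('mid',0)):
  m=board([-.029,y,.102])
  for d,dz in((0,0),(-.1,0),(0,.07)):
    for fl,A in(('x up',Q),('x down',Q@F)):
        s=iks(m+d*Q[:,2]+[0,0,dz],A);print(nm,d,dz,fl,len(s),[ (round(a,2),q) for a,q in s[:1]]); 
        u=[x for x in s if x[1][4]<1]
        if u:print('   low q5',round(u[0][0],2),u[0][1])
for z in(.05,.2):
  for fl,A in(('x fwd',down(.095)),('x back',down(.095)@F)):
    s=iks(np.array([.519,-.317,z]),A);print('tray',z,fl,len(s),s[:1]);u=[x for x in s if x[1][4]>2]
    if u:print('   hi q5',u[0])
E
```

```text
right 0 0 x up 36 [(np.float64(0.07), array([-0.04,  0.4 , -0.05,  2.37,  2.83,  0.43,  1.69]))]
right 0 0 x down 30 [(np.float64(0.07), array([ 0.62,  0.55, -0.85,  2.37,  2.37,  0.63, -0.81]))]
right -0.1 0 x up 0 []
right -0.1 0 x down 0 []
right 0 0.07 x up 35 [(np.float64(0.08), array([-0.03,  0.24, -0.06,  2.34,  2.61,  0.25,  1.91]))]
right 0 0.07 x down 32 [(np.float64(0.1), array([ 0.95,  0.59, -1.29,  2.34,  2.01,  0.7 , -0.4 ]))]
mid 0 0 x up 35 [(np.float64(0.15), array([-0.09,  0.45, -0.32,  2.29,  2.24,  0.54,  2.11]))]
mid 0 0 x down 40 [(np.float64(0.15), array([ 0.22,  0.53, -0.69,  2.29,  2.14,  0.69, -0.85]))]
mid -0.1 0 x up 34 [(np.float64(0.04), array([-0.17,  0.21, -0.29,  2.4 ,  1.97,  0.45,  2.29]))]
mid -0.1 0 x down 41 [(np.float64(0.04), array([-0.03,  0.22, -0.46,  2.4 ,  1.95,  0.48, -0.82]))]
mid 0 0.07 x up 35 [(np.float64(0.18), array([-0.  ,  0.31, -0.41,  2.26,  1.94,  0.45,  2.42]))]
mid 0 0.07 x down 39 [(np.float64(0.18), array([ 0.22,  0.36, -0.68,  2.26,  1.91,  0.54, -0.65]))]
tray 0.05 x fwd 25 [(np.float64(0.5083370423661453), array([ 0.51,  0.6 , -0.05,  1.87,  0.05,  0.68, -1.03]))]
tray 0.05 x back 26 [(np.float64(0.5718727476282763), array([ 0.95,  0.69, -0.65,  1.87,  0.58,  0.78,  1.66]))]
tray 0.2 x fwd 25 [(np.float64(0.6668225532926542), array([ 0.45,  0.4 ,  0.03,  1.77, -0.01,  0.96, -0.98]))]
tray 0.2 x back 26 [(np.float64(0.666822563490596), array([ 0.7 ,  0.42, -0.3 ,  1.77,  0.14,  0.97,  2.02]))]
```

```bash
cat > f.py <<'E'
from k import *
np.set_printoptions(precision=2,suppress=True)
F=np.diag([-1,-1,1.])
for nm,y in(('right',-.12),('mid',0)):
  m=board([-.029,y,.102])
  for a in(20,25,30,35,40):
   for dz in(0,.07):
    A=tilt(-.1485,np.radians(a));s=[x for x in iks(m+[0,0,dz],A,40) if x[1][4]<1.2]
    A=A@F;s2=[x for x in iks(m+[0,0,dz],A,40) if x[1][4]<1.2]
    print(nm,a,dz,len(s),s[:1],len(s2),s2[:1])
E
python3 f.py
```

```text
right 20 0 17 [(np.float64(0.10324532057619298), array([-0.07,  0.39,  0.01,  2.14,  0.15,  0.27, -1.9 ]))] 0 []
right 20 0.07 17 [(np.float64(0.2619110623186057), array([-0.06,  0.27, -0.  ,  2.09,  0.11,  0.43, -1.86]))] 19 [(np.float64(0.3212113006992927), array([ 0.47,  0.33, -0.63,  2.09,  0.54,  0.49,  0.9 ]))]
right 25 0 17 [(np.float64(7.588994780760583e-06), array([ 0.02,  0.38, -0.1 ,  2.19,  0.57,  0.17, -2.32]))] 5 [(np.float64(1.8532192692377603e-06), array([-0.4 ,  0.4 ,  0.39,  2.19, -0.57,  0.17,  1.92]))]
right 25 0.07 17 [(np.float64(0.14372861077694335), array([-0.06,  0.26, -0.  ,  2.14,  0.19,  0.31, -1.94]))] 20 [(np.float64(0.2601731059739112), array([ 0.86,  0.49, -1.15,  2.14,  1.11,  0.6 ,  0.4 ]))]
right 30 0 0 [] 0 []
right 30 0.07 16 [(np.float64(0.02307126309833199), array([-0.11,  0.24,  0.04,  2.2 ,  0.32,  0.19, -2.07]))] 0 []
right 35 0 0 [] 0 []
right 35 0.07 8 [(np.float64(1.1807732607060917e-05), array([-0.8 ,  0.33,  0.84,  2.25, -1.27,  0.17, -0.57]))] 5 [(np.float64(4.0057531518006284e-05), array([-0.8 ,  0.33,  0.84,  2.25, -1.27,  0.17,  2.58
[... 753 characters left out ...]
89,  0.53,  0.36]))]
mid 30 0 16 [(np.float64(4.223856767016088e-06), array([-1.1 ,  0.63,  0.99,  2.17, -1.37,  0.32, -0.78]))] 5 [(np.float64(8.064495521931114e-07), array([-0.94,  0.52,  0.76,  2.17, -1.1 ,  0.17,  2.15]))]
mid 30 0.07 16 [(np.float64(0.16729511217011298), array([-0.16,  0.29, -0.18,  2.12,  0.82,  0.34, -2.76]))] 18 [(np.float64(0.31567677393604443), array([ 0.31,  0.38, -0.75,  2.12,  1.15,  0.5 ,  0.12]))]
mid 35 0 0 [] 0 []
mid 35 0.07 16 [(np.float64(0.002050564618307771), array([-0.51,  0.29,  0.2 ,  2.17,  0.98,  0.21, -2.96]))] 4 [(np.float64(1.388399099910842e-06), array([-1.12,  0.43,  0.94,  2.17, -0.81,  0.17,  1.88]))]
mid 40 0 0 [] 0 []
mid 40 0.07 0 [] 0 []
```

```bash
cat >> k.py <<'E'
def go(q,p,A,lam=0.02,verbose=False,n=None):
    q=np.array(q,float);P0,B0=fk(q,SG,LL);rv=R.from_matrix(B0.T@A).as_rotvec()
    n=n or int(max(np.linalg.norm(p-P0)/.005,np.linalg.norm(rv)/.02))+1
    for i in range(1,n+1):
        pt=P0+(p-P0)*i/n;At=B0@R.from_rotvec(rv*i/n).as_matrix()
        for _ in range(3):
            e=err(q,pt,At);J=np.array([(err(q+1e-5*d,pt,At)-e)/1e-5 for d in np.eye(7)]).T
            q=q-J.T@np.linalg.solve(J@J.T+lam**2*np.eye(6)*.05,e);q=np.clip(q,lo,hi)
    return q,np.linalg.norm(err(q,p,A))
E
python3 - <<'E'
from k import *
np.set_printoptions(precision=2,suppress=True)
q=np.array([1.0879,.477,.0224,1.5554,-.0115,1.1093,-.0831])
Q=tilt(-.1485);F=np.diag([-1,-1,1.])
for p,A in(((.3908,-.4616,.25),down(.094)),((.5175,-.3114,.15),down(.085)),((.50,-.138,.274),Rt({'tool_rot':[.007,.94,-.045,.339]}).as_matrix()),((.481,-.015,.248),Rt(monitor.get_obs()).as_matrix())):
    q,e=go(q,np.array(p),A);print(q,e)
print('now',monitor.get_obs()['q'])
m=board([-.029,-.12,.102])
# try: back to down, flip yaw, roll sideways, tilt
for roll in(-.5,-.3,0,.3,.5):
  q=monitor.get_obs()['q'];print('roll',roll)
  for nm,p,A in(('down',(.5,-.2,.28),down(0.)),('yaw90',(.5,-.25,.28),down(1.57)),('yaw180',(.5,-.25,.28),down(3.)),
    ('roll',(.5,-.2,.28),R.from_euler('x',roll).as_matrix()@down(3.)),
    ('rolltilt',(.52,-.1,.25),R.from_euler('x',roll).as_matrix()@tilt(-.15,.5)@F),('tilt',m+[0,0,.08],Q@F),('grasp',m,Q@F)):
    q,e=go(q,np.array(p),A);print('  ',nm,q,round(e,4))
E
```

```text
[ 0.78  0.35  0.01  1.73 -0.01  1.06 -0.67] 4.41582074605587e-12
[ 0.5   0.45 -0.04  1.83  0.03  0.86 -1.03] 4.3027943550295576e-12
[ 0.54 -0.04 -0.26  2.31 -0.78  0.28 -0.67] 1.4796961412832107e-08
[ 0.92 -0.16 -0.96  2.44 -0.36  0.17 -1.44] 0.039922427124881615
now [ 1.39 -0.34 -1.35  2.44 -1.37  0.17 -0.5 ]
roll -0.5
   down [ 2.4  -0.34 -1.41  1.95 -0.51  1.16 -0.76] 0.2375
   yaw90 [ 2.51 -0.34 -1.41  1.93 -0.52  1.17  0.9 ] 0.26
   yaw180 [ 2.51 -0.34 -1.41  1.93 -0.52  1.17  2.33] 0.2598
   roll [ 2.11 -0.34 -1.41  2.05  0.02  0.83  1.7 ] 0.2208
   rolltilt [ 1.72 -0.34 -1.41  2.3   0.3   0.25  1.26] 0.1349
   tilt [ 0.63  0.3  -0.81  2.33  2.15  0.38 -0.68] 0.0
   grasp [ 0.62  0.54 -0.84  2.37  2.37  0.63 -0.82] 0.0
roll -0.3
   down [ 2.4  -0.34 -1.41  1.95 -0.51  1.16 -0.76] 0.2375
   yaw90 [ 2.51 -0.34 -1.41  1.93 -0.52  1.17  0.9 ] 0.26
   yaw180 [ 2.51 -0.34 -1.41  1.93 -0.52  1.17  2.33] 0.2598
   roll [ 2.2  -0.34 -1.41  2.   -0.23  0.94  1.96] 0.2113
   rolltilt [ 1.75 -0.34 -1.41  2.26 -0.35  0.32  1.88] 0.0959
   tilt [ 0.01  0.22 -0.11  2.33  2.52  0.24 -1.13] 0.0
[... 626 characters left out ...]
 -1.41  1.93 -0.52  1.17  2.33] 0.2598
   roll [ 2.59 -0.34 -1.41  1.93 -0.7   1.41  2.43] 0.2729
   rolltilt [ 2.13 -0.34 -1.41  2.21 -1.13  0.9   2.55] 0.1284
   tilt [-0.16  0.22  0.08  2.33  2.67  0.21 -1.3 ] 0.0
   grasp [-0.05  0.4  -0.05  2.37  2.83  0.43 -1.45] 0.0
roll 0.5
   down [ 2.4  -0.34 -1.41  1.95 -0.51  1.16 -0.76] 0.2375
   yaw90 [ 2.51 -0.34 -1.41  1.93 -0.52  1.17  0.9 ] 0.26
   yaw180 [ 2.51 -0.34 -1.41  1.93 -0.52  1.17  2.33] 0.2598
   roll [ 2.73 -0.34 -1.41  1.94 -0.78  1.57  2.51] 0.309
   rolltilt [ 2.3  -0.34 -1.41  2.21 -1.22  1.11  2.59] 0.1751
   tilt [ 1.24  0.47 -1.41  2.37 -1.37  0.17  2.96] 0.2442
   grasp [ 1.37  1.08 -1.41  2.4  -1.37  0.17  2.96] 0.3806
```

Run:
```python
from k import *
plan(((.50,-.16,.27),down(0.8)),((.50,-.2,.28),down(1.57)))
```

```text
at [ 0.4811 -0.0184  0.2499] t 3.98 w 0.999 F [ 0.1  0.1 -0.6]
xyz [0.2139 0.6856 0.0655] w [ 0.1142 -0.2163 -0.2884] rows 9.5
xyz [0.2694 0.8836 0.0503] w [ 0.2037 -0.1716 -0.5199] rows 6.2
```

Call:
jog_arm([
  {"x": 0.21,"y": 0.68,"z": 0.03,"wx": 0.114,"wy": -0.216,"wz": -0.288},
  {"x": 0.21,"y": 0.68,"z": 0.03,"wx": 0.114,"wy": -0.216,"wz": -0.288},
  {"x": 0.21,"y": 0.68,"z": 0.03,"wx": 0.114,"wy": -0.216,"wz": -0.288},
  {"x": 0.21,"y": 0.68,"z": 0.03,"wx": 0.114,"wy": -0.216,"wz": -0.288},
  {"x": 0.21,"y": 0.68,"z": 0.03,"wx": 0.114,"wy": -0.216,"wz": -0.288},
  {"x": 0.21,"y": 0.68,"z": 0.03,"wx": 0.114,"wy": -0.216,"wz": -0.288},
  {"x": 0.21,"y": 0.68,"z": 0.03,"wx": 0.114,"wy": -0.216,"wz": -0.288},
  {"x": 0.21,"y": 0.68,"z": 0.03,"wx": 0.114,"wy": -0.216,"wz": -0.288},
  {"x": 0.21,"y": 0.68,"z": 0.03,"wx": 0.114,"wy": -0.216,"wz": -0.288},
  {"x": 0.21,"y": 0.68,"z": 0.03,"wx": 0.114,"wy": -0.216,"wz": -0.288},
  {"x": 0.21,"y": 0.68,"z": 0.03,"wx": 0.114,"wy": -0.216,"wz": -0.288},
])

```text
t: 4.9
eef_pos: [0.4949, -0.1602, 0.274]
tool_rot: [-0.0, 0.945, 0.321, 0.06]
contact_force: [0.2, 0.2, 0.5]
gripper_width: 1.005
```

Run:
```python
from k import *
np.set_printoptions(precision=3,suppress=True)
o=monitor.get_obs();print(o['q'],fk(o['q'],SG,LL)[0]-o['eef_pos'],o['tool_rot'])
plan(((.50,-.2,.28),down(1.57)),((.50,-.2,.28),down(2.5)))
```

```text
[ 1.239  0.333 -1.197  1.883  0.304  1.039 -0.979] [ 0.022 -0.003  0.023] [-0.     0.945  0.321  0.06 ]
at [ 0.495 -0.16   0.274] t 4.9 w 1.005 F [0.2 0.2 0.5]
xyz [-0.097  0.174 -0.035] w [ 0.028 -0.028 -0.291] rows 7.4
xyz [-0.097  0.174 -0.035] w [ 0.042 -0.014 -0.586] rows 7.4
```

Call:
jog_arm([
  {"x": -0.1,"y": 0.17,"z": -0.035,"wx": 0.028,"wy": -0.028,"wz": -0.29},
  {"x": -0.1,"y": 0.17,"z": -0.035,"wx": 0.028,"wy": -0.028,"wz": -0.29},
  {"x": -0.1,"y": 0.17,"z": -0.035,"wx": 0.028,"wy": -0.028,"wz": -0.29},
  {"x": -0.1,"y": 0.17,"z": -0.035,"wx": 0.028,"wy": -0.028,"wz": -0.29},
  {"x": -0.1,"y": 0.17,"z": -0.035,"wx": 0.042,"wy": -0.014,"wz": -0.586},
  {"x": -0.1,"y": 0.17,"z": -0.035,"wx": 0.042,"wy": -0.014,"wz": -0.586},
  {"x": -0.1,"y": 0.17,"z": -0.035,"wx": 0.042,"wy": -0.014,"wz": -0.586},
  {"x": -0.1,"y": 0.17,"z": -0.035,"wx": 0.042,"wy": -0.014,"wz": -0.586},
  {"x": -0.1,"y": 0.17,"z": -0.035,"wx": 0.042,"wy": -0.014,"wz": -0.586},
  {"x": -0.1,"y": 0.17,"z": -0.035,"wx": 0.042,"wy": -0.014,"wz": -0.586},
  {"x": -0.1,"y": 0.17,"z": -0.035,"wx": 0.042,"wy": -0.014,"wz": -0.586},
  {"x": -0.1,"y": 0.17,"z": -0.035,"wx": 0.042,"wy": -0.014,"wz": -0.586},
])

```text
t: 5.9
eef_pos: [0.4988, -0.2005, 0.279]
tool_rot: [-0.001, 0.474, 0.881, 0.008]
contact_force: [0.2, 0.4, 0.2]
gripper_width: 0.998
```

```bash
cat > refit.py <<'E'
from k import *
import k
np.set_printoptions(precision=3,suppress=True)
o=monitor.get_obs()
D=[([1.0879,.477,.0224,1.5554,-.0115,1.1093,-.0831],[.2471,-.6282,.2313],[0,.9825,.1863,0]),
([.80539,-.07337,-.55842,2.32855,-.6612,.23559,-.83614],[.4997,-.1382,.2743],[.007,.94,-.045,.339]),
([1.239,.333,-1.197,1.883,.304,1.039,-.979],[.495,-.16,.274],[0,.945,.321,.06]),
(o['q'],o['eef_pos'],o['tool_rot'])]
def fk2(q,L):
    # general: fixed offset vector before each joint + constant joint offsets
    ax='zyzyzyz';A=np.eye(3);p=np.array([0,0,L[0]])
    off=[0,L[1],0,L[2],0,L[3],0];lat=L[5:12];
    for i in range(7):
        A=A@rot(ax[i],SG[i]*q[i]+(L[4] if i==6 else 0))
        if i==2:p=p+A@[0,lat[0],L[1]]
        if i==4:p=p+A@[0,lat[1],L[2]]
    return p+A@[0,0,L[3]],A
def res(L):
    r=[]
    for q,p,w in D:
        P,A=fk2(q,L);B=R.from_quat([w[1],w[2],w[3],w[0]]).as_matrix();r+=[*(P-p),*(.3*(A-B).ravel())]
    return r
z=least_squares(res,[.28,.42,.4,.25,1.57,0,0]);print(z.cost,z.x);print(np.reshape(res(z.x),(-1,12))[:,:3]);
print(np.array(o['q']),o['eef_pos'],o['tool_rot'])
for q,p,w in D:
    P,A=fk2(q,z.x);B=R.from_quat([w[1],w[2],w[3],w[0]]).as_matrix();print(R.from_matrix(A.T@B).as_rotvec())
E
python3 refit.py
```

```text
0.000517805708779528 [ 0.279  0.529  0.459  0.308  1.571 -0.054  0.003]
[[ 0.002  0.022  0.006]
 [-0.003  0.005  0.005]
 [ 0.011 -0.006 -0.003]
 [ 0.015 -0.004 -0.008]]
[ 1.28   0.549 -1.371  1.769  0.547  1.289  0.363] [ 0.499 -0.201  0.279] [-0.001  0.474  0.881  0.008]
[ 0. -0. -0.]
[ 0.001 -0.001 -0.   ]
[-0.001 -0.     0.   ]
[-0. -0. -0.]
```

```bash
cat >> k.py <<'E'
import json,os
def frames(q):
    A=np.eye(3);out=[A]
    for i,c in enumerate('zyzyzyz'):
        A=A@rot(c,SG[i]*q[i]+(np.pi/2 if i==6 else 0));out.append(A)
    return out
NOM=np.zeros((8,3));NOM[0,2]=.279;NOM[3,2]=.5;NOM[5,2]=.45;NOM[7,2]=.3
def fit():
    D=json.load(open('D.json'));M=np.vstack([np.hstack(frames(q)) for q,p in D]);b=np.concatenate([p for q,p in D])
    u=np.linalg.lstsq(np.vstack([M,.03*np.eye(24)]),np.r_[b,.03*NOM.ravel()],rcond=None)[0];return u,np.abs(M@u-b).max()
def log():
    D=json.load(open('D.json'));o=monitor.get_obs();D.append((list(o['q']),list(o['eef_pos'])));json.dump(D,open('D.json','w'))
U=None
def fk(q,*_):
    F=frames(q);return np.hstack(F)@U,F[7]
E
python3 - <<'E'
import json
json.dump([([1.0879,.477,.0224,1.5554,-.0115,1.1093,-.0831],[.2471,-.6282,.2313]),([.80539,-.07337,-.55842,2.32855,-.6612,.23559,-.83614],[.4997,-.1382,.2743]),([1.392,-.337,-1.3634,2.4347,-1.3661,.1716,-.5093],[.481,-.015,.2479]),([1.239,.333,-1.197,1.883,.304,1.039,-.979],[.495,-.16,.274])],open('D.json','w'))
E
cat > s.py <<'E'
import k
from k import *
np.set_printoptions(precision=3,suppress=True)
log();k.U,e=fit();print(k.U.reshape(8,3),e)
Q=tilt(-.1485);F=np.diag([-1,-1,1.])
m=board([-.029,-.12,.102]);m2=board([-.029,0,.102])
q=np.array(monitor.get_obs()['q'])
for nm,p,A in(('yaw180',(.5,-.2,.28),down(3.)),('tilt.4',(.52,-.1,.26),tilt(-.15,.4)@F),('tilt',m+[0,0,.08],Q@F),('grasp',m,Q@F),('up',m+[0,0,.1],Q@F),('tr',(.5,-.25,.25),down(.095)@F),('tray',(.519,-.317,.05),down(.095)@F),('mid',m2+[0,0,.1],Q@F),('mid',m2,Q@F)):
    q,e=go(q,np.array(p),A);print('  ',nm,q,round(e,4))
for nm,p,A in(('rgrasp',m,Q@F),('rup',m+[0,0,.08],Q@F),('mgrasp',m2,Q@F),('mup',m2+[0,0,.08],Q@F)):
    s=iks(p,A,25);print(nm,len(s),s[:2])
E
python3 s.py
```

```text
[[-0.004 -0.002  0.28 ]
 [ 0.004 -0.015  0.001]
 [ 0.    -0.015  0.011]
 [ 0.003 -0.015  0.511]
 [-0.015 -0.015  0.009]
 [ 0.008  0.001  0.459]
 [-0.005  0.001  0.005]
 [ 0.    -0.002  0.305]] 7.08976156348351e-05
   yaw180 [ 1.285  0.577 -1.41   1.768  0.59   1.32   1.166] 0.0018
   tilt.4 [ 1.344  0.241 -1.41   2.093  0.504  0.663  1.058] 0.0014
   tilt [ 0.696  0.332 -1.005  2.351  1.939  0.539 -0.526] 0.0
   grasp [ 0.645  0.577 -0.987  2.393  2.181  0.771 -0.684] 0.0
   up [ 0.703  0.271 -0.997  2.335  1.856  0.48  -0.459] 0.0
   tr [ 1.248  0.539 -1.219  1.764  0.537  1.225  1.548] 0.0
   tray [ 1.128  0.819 -0.98   1.806  0.817  0.983  1.466] 0.0
   mid [ 0.384  0.35  -0.988  2.252  1.665  0.712 -0.454] 0.0
   mid [ 0.3    0.598 -0.928  2.307  1.977  0.896 -0.718] 0.0
rgrasp 12 [(np.float64(0.032729530688203834), array([ 0.401,  0.464, -0.695,  2.407,  2.281,  0.65 , -0.885])), (np.float64(0.03272923920446846), array([ 0.401,  0.464, -0.695,  2.407,  2.281,  0.65 , -0.885]))]
rup 13 [(np.float64(0.06872111452809859), array([ 0.338,  0.233, -0.598,  2.371,  2.04 ,  0.419, -0.7  ])), (np.float64(0.06871869537878172), array([ 0.338,  0.233, -0.598,  2.371,  2.04 ,  0.419, -0.7  ]))]
mgrasp 15 [(np.float64(0.11866832898642787), array([ 0.056,  0.491, -0.631,  2.321,  2.006,  0.746, -0.85 ])), (np.float64(0.11866752294933969), array([ 0.056,  0.491, -0.631,  2.321,  2.006,  0.746, -0.85 ]))]
mup 15 [(np.float64(0.15497993618434558), array([ 0.042,  0.295, -0.595,  2.285,  1.735,  0.597, -0.598])), (np.float64(0.15497709956768224), array([ 0.042,  0.295, -0.595,  2.285,  1.735,  0.597, -0.598]))]
```

Run:
```python
from k import *
F=np.diag([-1,-1,1.])
plan(((.52,-.1,.27),tilt(-.15,.4)@F),(board([-.029,-.12,.19]),tilt(-.1485)@F))
```

```text
at [ 0.4988 -0.2005  0.279 ] t 5.9 w 0.998 F [0.2 0.4 0.2]
xyz [0.3603 0.3651 0.0527] w [-0.0484 -0.1207 -0.2636] rows 7.4
xyz [0.5166 0.8246 0.4598] w [-0.1    -0.2358 -0.2546] rows 3.1
```

Call:
jog_arm([
  {"x": 0.36,"y": 0.365,"z": 0.05,"wx": -0.048,"wy": -0.121,"wz": -0.264},
  {"x": 0.36,"y": 0.365,"z": 0.05,"wx": -0.048,"wy": -0.121,"wz": -0.264},
  {"x": 0.36,"y": 0.365,"z": 0.05,"wx": -0.048,"wy": -0.121,"wz": -0.264},
  {"x": 0.36,"y": 0.365,"z": 0.05,"wx": -0.048,"wy": -0.121,"wz": -0.264},
  {"x": 0.36,"y": 0.365,"z": 0.05,"wx": -0.048,"wy": -0.121,"wz": -0.264},
  {"x": 0.36,"y": 0.365,"z": 0.05,"wx": -0.048,"wy": -0.121,"wz": -0.264},
  {"x": 0.36,"y": 0.365,"z": 0.05,"wx": -0.048,"wy": -0.121,"wz": -0.264},
  {"x": 0.36,"y": 0.365,"z": 0.05,"wx": -0.048,"wy": -0.121,"wz": -0.264},
  {"x": 0.36,"y": 0.365,"z": 0.05,"wx": -0.048,"wy": -0.121,"wz": -0.264},
])

```text
t: 6.65
eef_pos: [0.5184, -0.1016, 0.2695]
tool_rot: [0.198, 0.073, 0.977, -0.017]
contact_force: [-0.4, -0.1, 0.5]
gripper_width: 0.998
```

Run:
```python
from k import *
np.set_printoptions(precision=3,suppress=True)
F=np.diag([-1,-1,1.])
print(monitor.get_obs()['q']);log()
plan((board([-.029,-.12,.19]),tilt(-.1485)@F))
```

```text
[ 1.367  0.188 -1.395  2.088  0.405  0.657  1.157]
at [ 0.518 -0.102  0.27 ] t 6.65 w 0.998 F [-0.4 -0.1  0.5]
xyz [-0.072  0.441  0.459] w [-0.002 -0.123  0.001] rows 3.1
```

Call:
jog_arm([
  {"x": -0.072,"y": 0.441,"z": 0.459,"wx": 0,"wy": -0.123,"wz": 0},
  {"x": -0.072,"y": 0.441,"z": 0.459,"wx": 0,"wy": -0.123,"wz": 0},
  {"x": -0.072,"y": 0.441,"z": 0.459,"wx": 0,"wy": -0.123,"wz": 0},
  {"x": -0.072,"y": 0.441,"z": 0.459,"wx": 0,"wy": -0.123,"wz": 0},
  {"x": -0.072,"y": 0.441,"z": 0.459,"wx": 0,"wy": -0.123,"wz": 0},
  {"x": -0.072,"y": 0.441,"z": 0.459,"wx": 0,"wy": -0.123,"wz": 0},
  {"x": -0.072,"y": 0.441,"z": 0.459,"wx": 0,"wy": -0.123,"wz": 0},
  {"x": -0.072,"y": 0.441,"z": 0.459,"wx": 0,"wy": -0.123,"wz": 0},
  {"x": -0.072,"y": 0.441,"z": 0.459,"wx": 0,"wy": -0.123,"wz": 0},
  {"x": -0.072,"y": 0.441,"z": 0.459,"wx": 0,"wy": -0.123,"wz": 0},
  {"x": -0.072,"y": 0.441,"z": 0.459,"wx": 0,"wy": -0.123,"wz": 0},
  {"x": -0.072,"y": 0.441,"z": 0.459,"wx": 0,"wy": -0.123,"wz": 0},
])

```text
t: 7.65
eef_pos: [0.5804, -0.0221, 0.1896]
tool_rot: [0.381, 0.069, 0.921, -0.031]
contact_force: [-0.4, -0.5, 0.0]
gripper_width: 0.998
```

Run:
```python
from k import *
np.set_printoptions(precision=3,suppress=True)
F=np.diag([-1,-1,1.])
W=cal('wrist');im=shot('wrist','b2.png');np.save('B2.npy',W[2])
print(monitor.get_obs()['q']);log()
plan((board([-.029,-.12,.19]),tilt(-.1485)@F))
P=[board([-.029,y,.102]) for y in(-.12,0)]+[board([0,y,.165]) for y in(-.12,0)];print(proj(W,P))
```

```text
[ 0.698  0.319 -1.006  2.352  1.921  0.535 -0.514]
at [ 0.581 -0.023  0.19 ] t 7.7 w 0.998 F [ 0.7 -0.8  0.2]
xyz [ 0.003  0.002 -0.002] w [-0.002  0.     0.   ] rows 0.0
[[321.254 145.732]
 [542.134 146.254]
 [320.864 273.693]
 [545.844 274.44 ]]
```

View pics/b2.png

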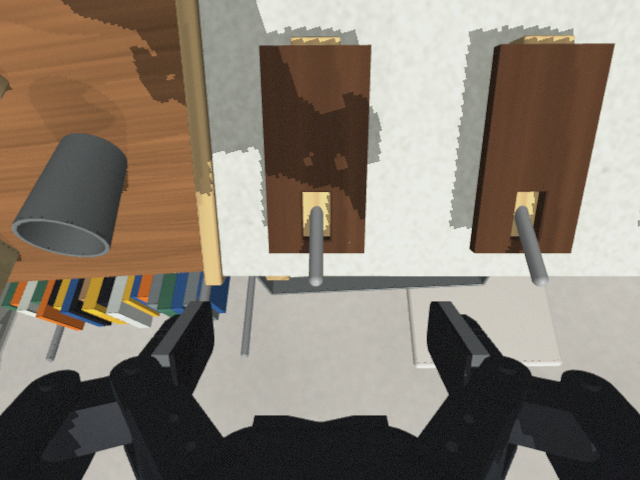

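```bash
cat > bf.py <<'E'
from k import *
np.set_printoptions(precision=4,suppress=True)
K,D,_=cal('wrist');W=(K,D,np.load('B2.npy'))
c=np.sqrt(.5);u=np.array([c,0,c]);n=np.array([-c,0,c]);v=np.array([0,1,0.])
obsR=[(262,45),(371,45),(363,253),(269,252)];obsM=[(498,45),(614,43),(571,253),(480,251)];tips=[(316.5,280),(542.5,282)]
def pts(p,ay,s,cz):
    base=np.array([0,ay,.125+cz])-u*s+n*.008
    return [base+u*a+v*b for a,b in((-.088,-.028),(-.088,.028),(.022,.028),(.022,-.028))]
def res(p):
    o,yaw=p[:2],p[2];cz=p[5] if len(p)>5 else 0
    X=pts(p,-.12,p[3],cz)+pts(p,0,p[4],cz)+[np.array([0,y,.166]) for y in(-.12,0)]
    return (proj(W,[board(x,o,yaw) for x in X])-np.array(obsR+obsM+tips))
for p0 in([.626,.092,-.1485,.004,.004],[.626,.092,-.1485,.004,.004,0]):
    z=least_squares(lambda p:res(p).ravel(),p0,loss='soft_l1');print(z.x,z.cost);print(res(z.x).T)
E
python3 bf.py
```

```text
[ 0.6279  0.0899 -0.1337  0.0004 -0.0002] 18.10695540978093
[[-2.2841  0.2934  2.1381  1.338   1.9702 -0.2156 -0.2742 -5.6833  0.4984
  -2.042 ]
 [ 1.1317 -0.2138 -1.2099  0.091  -0.4122  0.2118 -0.8777  1.4236 -2.0134
  -4.4703]]
[ 0.6302  0.0895 -0.1344  0.0039  0.0033  0.0026] 17.52576063764045
[[-2.4633  0.2737  2.0111  1.0969  2.087  -0.0299 -0.2556 -5.7131  0.4199
  -4.4394]
 [ 0.9743 -0.2931 -1.0465  0.2225 -0.4788  0.2254 -0.702   1.5671 -0.522
  -2.8977]]
```

Run:
```python
from k import *
np.set_printoptions(precision=4,suppress=True)
F=np.diag([-1,-1,1.]);Q=tilt(-.1485)
m=board([-.0264,-.12,.1042],(.6279,.0899),-.1337);print(m, board([-.029,-.12,.102]))
o=monitor.get_obs();r=Rt(o).as_matrix();print('mid in tool',r.T@(m-o['eef_pos']))
K,D,_=cal('wrist');W=(K,D,np.load('B2.npy'));print(proj(W,[m]))
plan((m+.006*Q[:,2]+[0,0,.03],Q@F),(m+.006*Q[:,2],Q@F))
```

```text
[ 0.5857 -0.0255  0.1042] [ 0.5799 -0.0221  0.102 ]
mid in tool [ 0.0568 -0.0017  0.0647]
[[316.7061 156.5082]]
at [ 0.5805 -0.0226  0.1901] t 7.7 w 0.998 F [ 0.7 -0.8  0.2]
xyz [ 0.178  -0.0088  0.2475] w [-0.0018  0.      0.0004] rows 1.5
xyz [ 0.284  -0.0081  0.3536] w [-0.0018  0.      0.0004] rows 0.7
```

Call:
jog_arm([
  {"x": 0.09,"y": -0.008,"z": 0.12,"wx": 0,"wy": 0,"wz": 0},
  {"x": 0.178,"y": -0.008,"z": 0.248,"wx": 0,"wy": 0,"wz": 0},
  {"x": 0.21,"y": -0.008,"z": 0.28,"wx": 0,"wy": 0,"wz": 0},
  {"x": 0.25,"y": -0.008,"z": 0.32,"wx": 0,"wy": 0,"wz": 0},
  {"x": 0.284,"y": -0.008,"z": 0.354,"wx": 0,"wy": 0,"wz": 0},
  {"x": 0.284,"y": -0.008,"z": 0.354,"wx": 0,"wy": 0,"wz": 0},
  {"x": 0.284,"y": -0.008,"z": 0.354,"wx": 0,"wy": 0,"wz": 0},
  {"x": 0.284,"y": -0.008,"z": 0.354,"wx": 0,"wy": 0,"wz": 0},
], hand=1)

```text
t: 8.37
eef_pos: [0.5906, -0.0268, 0.1008]
tool_rot: [0.382, 0.07, 0.921, -0.032]
contact_force: [0.2, -0.1, 0.3]
gripper_width: 1.0
```

Run:
```python
from k import *
np.set_printoptions(precision=4,suppress=True)
F=np.diag([-1,-1,1.]);Q=tilt(-.1485);m=np.array([.5857,-.0255,.1042])
W=cal('wrist');np.save('B3.npy',W[2]);im=shot('wrist','b3.png');print(monitor.get_obs()['q']);log()
plan((m+.006*Q[:,2],Q@F))
cv2.imwrite('pics/b3c.png',cv2.resize(im[60:440,140:500,::-1],None,fx=1.5,fy=1.5,interpolation=2))
```

```text
[ 0.6332  0.608  -0.9744  2.3796  2.1938  0.7945 -0.6798]
at [ 0.5907 -0.0267  0.101 ] t 8.42 w 0.996 F [-0.1 -0.1  0. ]
xyz [0.0068 0.0023 0.0008] w [-0.0022  0.0006  0.0003] rows 0.1
```

View pics/b3c.png

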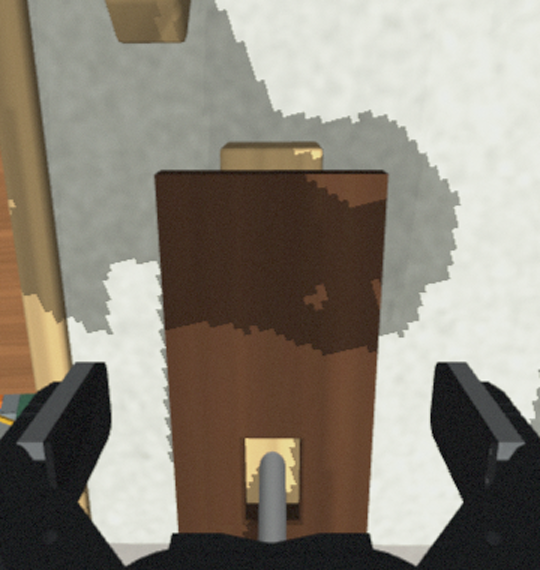

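Run:
```python
from k import *
np.set_printoptions(precision=1,suppress=True)
K,D,_=cal('wrist');W=(K,D,np.load('B3.npy'));o=monitor.get_obs();r=Rt(o).as_matrix();p=np.array(o['eef_pos'])
f=lambda t:(proj(W,[p+r@np.array(t)])[0]-[140,60])*1.5
for z in(0,-.004,-.008,-.013,-.038):
    print(z,[f((x,y,z)) for x in(.011,-.011) for y in(.0425,.0555)])
m=np.array([.5857,-.0255,.1042]);Q=tilt(-.1485)
print('mid',(proj(W,[m])[0]-[140,60])*1.5,[(proj(W,[m+Q[:,0]*a-.004*Q[:,2]])[0]-[140,60])*1.5 for a in(-.055,.033-.014,.033+.014)])
```

```text
0 [array([421.8, 328.8]), array([467.7, 328.8]), array([415.7, 397.3]), array([459.7, 397.3])]
-0.004 [array([425.7, 334.8]), array([472.6, 334.7]), array([419.2, 404.6]), array([464.3, 404.6])]
-0.008 [array([429.7, 341. ]), array([477.8, 341. ]), array([422.9, 412.3]), array([469.1, 412.3])]
-0.013 [array([435. , 349.2]), array([484.7, 349.2]), array([427.8, 422.5]), array([475.4, 422.4])]
-0.038 [array([467.9, 400.4]), array([527.5, 400.4]), array([457.6, 484.7]), array([514.2, 484.7])]
mid [273.6 369.3] [array([274.3, 173.4]), array([273.4, 436.5]), array([273.1, 517.6])]
```

Call:
jog_arm([
  {"x": 0.003,"y": 0.003,"z": 0.008,"wx": 0,"wy": 0,"wz": 0},
  {"x": 0.003,"y": 0.003,"z": 0.008,"wx": 0,"wy": 0,"wz": 0},
  {"x": 0.003,"y": 0.003,"z": 0.008,"wx": 0,"wy": 0,"wz": 0},
  {"x": 0.003,"y": 0.003,"z": 0.008,"wx": 0,"wy": 0,"wz": 0},
  {"x": 0.003,"y": 0.003,"z": 0.008,"wx": 0,"wy": 0,"wz": 0},
  {"x": 0.003,"y": 0.003,"z": 0.008,"wx": 0,"wy": 0,"wz": 0},
  {"x": 0.003,"y": 0.003,"z": 0.008,"wx": 0,"wy": 0,"wz": 0},
  {"x": 0.003,"y": 0.003,"z": 0.008,"wx": 0,"wy": 0,"wz": 0},
  {"x": 0.003,"y": 0.003,"z": 0.008,"wx": 0,"wy": 0,"wz": 0},
  {"x": 0.003,"y": 0.003,"z": 0.008,"wx": 0,"wy": 0,"wz": 0},
], hand=-1, grip_force=35)

```text
t: 9.25
eef_pos: [0.5918, -0.0264, 0.1003]
tool_rot: [0.383, 0.069, 0.921, -0.032]
contact_force: [-4.0, -0.3, 5.3]
gripper_width: 0.641
```

Run:
```python
from k import *
np.set_printoptions(precision=4,suppress=True)
Q=tilt(-.1485);m=np.array([.5857,-.0255,.1042])
W=cal('wrist');np.save('B4.npy',W[2]);im=shot('wrist','b4.png');print(monitor.get_obs()['q'])
o=monitor.get_obs();p=np.array(o['eef_pos']);A=Rt(o).as_matrix();r=A
plan((p+Q[:,0]*.004,A),(p+Q[:,0]*.004+[0,0,.07],A))
f=lambda t:(proj(W,[p+r@np.array(t)])[0]-[180,200])*2
for z in(0,-.004,-.008,-.013):
    print(z,[f((x,y,z)) for x in(.011,-.011) for y in(.028,)])
cv2.imwrite('pics/b4c.png',cv2.resize(im[200:400,180:460,::-1],None,fx=2,fy=2,interpolation=2))
```

```text
[ 0.6306  0.6122 -0.9736  2.3784  2.1962  0.7998 -0.6807]
at [ 0.5917 -0.0264  0.1003] t 9.3 w 0.643 F [-3.3 -0.5  5.5]
xyz [-0.02   -0.      0.0001] w [0. 0. 0.] rows 0.1
xyz [-0.2684 -0.0022 -0.2465] w [0. 0. 0.] rows 1.7
0 [array([413.8433, 157.5078]), array([408.4053, 248.7609])]
-0.004 [array([417.2121, 165.3948]), array([411.5051, 258.5125])]
-0.008 [array([420.7537, 173.6866]), array([414.7572, 268.7434])]
-0.013 [array([425.4447, 184.6694]), array([419.0544, 282.2616])]
```

View pics/b4c.png

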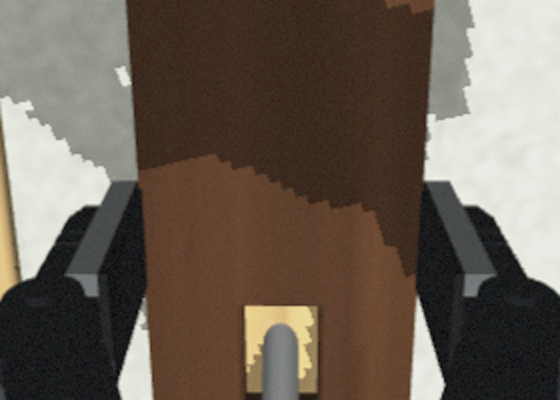

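Call:
jog_arm([
  {"x": -0.01,"y": 0,"z": -0.002,"wx": 0,"wy": 0,"wz": 0},
  {"x": -0.02,"y": 0,"z": -0.003,"wx": 0,"wy": 0,"wz": 0},
  {"x": -0.02,"y": 0,"z": -0.003,"wx": 0,"wy": 0,"wz": 0},
  {"x": -0.055,"y": 0,"z": -0.038,"wx": 0,"wy": 0,"wz": 0},
  {"x": -0.09,"y": 0,"z": -0.073,"wx": 0,"wy": 0,"wz": 0},
])

```text
t: 9.72
eef_pos: [0.5936, -0.0265, 0.1228]
tool_rot: [0.382, 0.069, 0.921, -0.032]
contact_force: [0.3, -0.5, -0.3]
gripper_width: 0.638
```

Run:
```python
from k import *
o=monitor.get_obs();p=np.array(o['eef_pos']);A=Rt(o).as_matrix()
plan((p+[0,0,.07],A));print(o['torque'])
```

```text
at [ 0.5936 -0.0265  0.1228] t 9.72 w 0.638 F [ 0.3 -0.5 -0.3]
xyz [-0.2479 -0.002  -0.2471] w [0. 0. 0.] rows 1.7
[0.11718906 0.89401021 0.00724774]
```

Call:
jog_arm([
  {"x": -0.07,"y": 0,"z": -0.07,"wx": 0,"wy": 0,"wz": 0},
  {"x": -0.14,"y": 0,"z": -0.14,"wx": 0,"wy": 0,"wz": 0},
  {"x": -0.21,"y": -0.002,"z": -0.21,"wx": 0,"wy": 0,"wz": 0},
  {"x": -0.28,"y": -0.002,"z": -0.28,"wx": 0,"wy": 0,"wz": 0},
  {"x": -0.35,"y": -0.002,"z": -0.35,"wx": 0,"wy": 0,"wz": 0},
  {"x": -0.35,"y": -0.002,"z": -0.35,"wx": 0,"wy": 0,"wz": 0},
])

```text
t: 10.22
eef_pos: [0.5952, -0.0258, 0.2264]
tool_rot: [0.385, 0.069, 0.92, -0.033]
contact_force: [1.3, -0.2, -0.1]
gripper_width: 0.638
```

Run:
```python
import k
from k import *
np.set_printoptions(precision=3,suppress=True)
F=np.diag([-1,-1,1.])
log();k.U,e=fit()
q=monitor.get_obs()['q'];print(q)
T=[((.53,-.14,.26),tilt(-.03,.3)@F),((.52,-.28,.20),down(.0955)@F),((.519,-.317,.14),down(.0955)@F)]
plan(*T)
for p,A in T: q,e=go(q,np.array(p),A);print(q,e)
```

```text
[ 0.704  0.239 -0.977  2.298  1.768  0.445 -0.363]
at [ 0.595 -0.026  0.226] t 10.22 w 0.638 F [ 1.3 -0.2 -0.1]
xyz [ 0.048 -0.615 -0.283] w [-0.022  0.157 -0.033] rows 4.1
xyz [ 0.226 -1.312 -0.029] w [-0.033  0.251 -0.074] rows 3.7
xyz [ 0.424 -1.494  0.199] w [-0.033  0.251 -0.074] rows 1.7
[ 1.308  0.352 -1.336  1.984  0.475  0.812  1.295] 3.0073297993256384e-10
[ 1.188  0.629 -1.133  1.743  0.615  1.176  1.543] 1.5760798264782913e-12
[ 1.184  0.713 -1.066  1.754  0.696  1.106  1.552] 4.287107332913064e-12
```

Call:
jog_arm([
  {"x": 0.048,"y": -0.615,"z": -0.283,"wx": -0.022,"wy": 0.157,"wz": -0.033},
  {"x": 0.048,"y": -0.615,"z": -0.283,"wx": -0.022,"wy": 0.157,"wz": -0.033},
  {"x": 0.048,"y": -0.615,"z": -0.283,"wx": -0.022,"wy": 0.157,"wz": -0.033},
  {"x": 0.048,"y": -0.615,"z": -0.283,"wx": -0.022,"wy": 0.157,"wz": -0.033},
  {"x": 0.048,"y": -0.615,"z": -0.283,"wx": -0.022,"wy": 0.157,"wz": -0.033},
  {"x": 0.048,"y": -0.615,"z": -0.283,"wx": -0.022,"wy": 0.157,"wz": -0.033},
  {"x": 0.048,"y": -0.615,"z": -0.283,"wx": -0.022,"wy": 0.157,"wz": -0.033},
  {"x": 0.048,"y": -0.615,"z": -0.283,"wx": -0.022,"wy": 0.157,"wz": -0.033},
  {"x": 0.048,"y": -0.615,"z": -0.283,"wx": -0.022,"wy": 0.157,"wz": -0.033},
  {"x": 0.048,"y": -0.615,"z": -0.283,"wx": -0.022,"wy": 0.157,"wz": -0.033},
  {"x": 0.048,"y": -0.615,"z": -0.283,"wx": -0.022,"wy": 0.157,"wz": -0.033},
])

```text
t: 11.13
eef_pos: [0.5312, -0.1438, 0.2606]
tool_rot: [0.149, 0.017, 0.989, -0.001]
contact_force: [-0.4, -0.9, -0.5]
gripper_width: 0.642
```

Run:
```python
from k import *
np.set_printoptions(precision=3,suppress=True)
F=np.diag([-1,-1,1.])
print(monitor.get_obs()['q'])
plan(((.519,-.317,.14),down(.0955)@F))
```

```text
[ 1.263  0.314 -1.255  1.979  0.406  0.793  1.357]
at [ 0.531 -0.144  0.261] t 11.13 w 0.642 F [-0.4 -0.9 -0.5]
xyz [ 0.207 -0.869  0.565] w [-0.005  0.095 -0.041] rows 5.1
```

Call:
jog_arm([
  {"x": 0.207,"y": -0.869,"z": 0.3,"wx": -0.005,"wy": 0.095,"wz": -0.041},
  {"x": 0.207,"y": -0.869,"z": 0.4,"wx": -0.005,"wy": 0.095,"wz": -0.041},
  {"x": 0.207,"y": -0.869,"z": 0.5,"wx": -0.005,"wy": 0.095,"wz": -0.041},
  {"x": 0.207,"y": -0.869,"z": 0.565,"wx": -0.005,"wy": 0.095,"wz": -0.041},
  {"x": 0.207,"y": -0.869,"z": 0.565,"wx": -0.005,"wy": 0.095,"wz": -0.041},
  {"x": 0.207,"y": -0.869,"z": 0.565,"wx": -0.005,"wy": 0.095,"wz": -0.041},
  {"x": 0.207,"y": -0.869,"z": 0.565,"wx": -0.005,"wy": 0.095,"wz": -0.041},
  {"x": 0.207,"y": -0.869,"z": 0.565,"wx": -0.005,"wy": 0.095,"wz": -0.041},
  {"x": 0.207,"y": -0.869,"z": 0.565,"wx": -0.005,"wy": 0.095,"wz": -0.041},
  {"x": 0.207,"y": -0.869,"z": 0.565,"wx": -0.005,"wy": 0.095,"wz": -0.041},
])

```text
t: 11.97
eef_pos: [0.52, -0.3151, 0.1415]
tool_rot: [0.001, -0.049, 0.999, -0.001]
contact_force: [0.2, 0.3, -1.1]
gripper_width: 0.645
```

Run:
```python
from k import *
np.set_printoptions(precision=3,suppress=True)
F=np.diag([-1,-1,1.])
W=cal('wrist');np.save('P1.npy',W[2]);im=shot('wrist','p1.png');log()
plan(((.519,-.317,.14),down(.0955)@F))
cv2.imwrite('pics/p1c.png',cv2.resize(im[60:460,160:480,::-1],None,fx=1.5,fy=1.5,interpolation=2))
```

```text
at [ 0.52  -0.316  0.141] t 12.02 w 0.639 F [-0.   0.3 -1.7]
xyz [ 0.005 -0.007  0.008] w [-0.001  0.     0.001] rows 0.1
```

View pics/p1c.png

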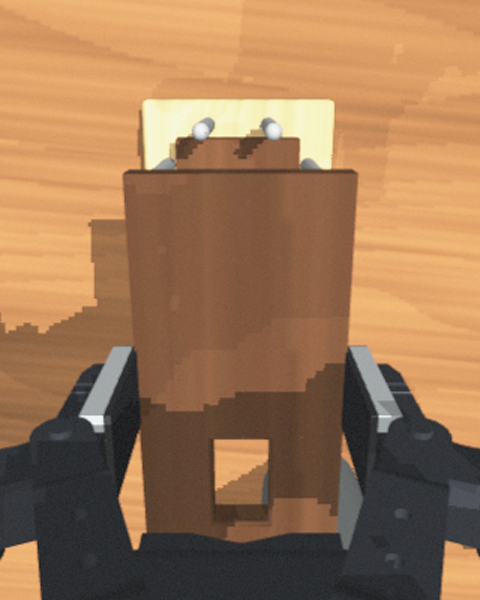

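```bash
cat > pf.py <<'E'
from k import *
np.set_printoptions(precision=4,suppress=True)
K,D,_=cal('wrist');W=(K,D,np.load('P1.npy'));o=monitor.get_obs();p=np.array(o['eef_pos']);A=Rt(o).as_matrix()
f=lambda l:np.array(l,float)/1.5+[160,60]-.2
tr=f([(204,130),(272,129),(176,138),(300,138),(143,99),(334,99)])
def rt(v):
    M=R.from_euler('z',v[2]).as_matrix();h=.038
    X=np.array([(-.0605,-.014,.0665),(-.0605,.014,.0665),(-.055,-.028,h),(-.055,.028,h),(-.072,-.045,.02),(-.072,.045,.02)])@M.T+[v[0],v[1],0]
    return proj(W,X)-tr
z=least_squares(lambda v:np.r_[rt(v).ravel(),(v[2]-.0955)*100],[.519,-.317,.0955]);print('tray',z.x);print(rt(z.x).T)
tg=f([(124,172),(357,172),(148,530),(343.5,530)]);hl=f([(213,438),(268.5,438)])
# tag in tool frame: x_tool = -tagx ; centre (cx,cy), face height zf (tool z), yaw, pitch
def rg(v):
    cx,cy,zf,yw,pt=v;M=R.from_euler('zy',[yw,pt]).as_matrix()
    X=np.array([(.055,-.028,0),(.055,.028,0),(-.047,-.028,0),(-.047,.028,0),(-.019,-.008,0),(-.019,.008,0)])@M.T+[cx,cy,zf]
    P=proj(W,p+X@A.T)
    r=P-np.vstack([tg,hl]);
    # side edges: compare column at the observed row only (end hidden)
    for i in(2,3):
        j=i-2;t=(tg[i][1]-P[j][1])/(P[i][1]-P[j][1]);r[i]=[P[j][0]+t*(P[i][0]-P[j][0])-tg[i][0],0]
    return r
for fixp in(1,0):
    g=least_squares(lambda v:np.r_[rg(v).ravel(),v[4]*(1000 if fixp else 1)],[0,0,-.012,0,0]);print('tag',g.x,g.cost);print(rg(g.x).T)
    c=p+A@[g.x[0],g.x[1],0];yaw=np.arctan2(-A[1,0],-A[0,0])-g.x[3];print('tag centre',c,'yaw',yaw, 'tilt',A[:,2])
print(p)
E
python3 pf.py
```

```text
tray [ 0.5186 -0.317   0.0982]
[[-1.6275  1.298  -1.0073  1.3465 -1.3894  1.4205]
 [ 0.1037  0.8221  0.3859  0.4802 -0.9028 -0.782 ]]
tag [ 0.003   0.0005 -0.012  -0.0117 -0.0001] 9.284311242130089
[[-0.7753  0.47    0.6432 -3.2722  0.7596  2.0738]
 [ 0.5279 -1.0388  0.      0.      0.5698  0.2361]]
tag centre [ 0.5168 -0.3153  0.1415] yaw 0.10902291957189109 tilt [ 0.0017 -0.003  -1.    ]
tag [ 0.0029  0.0005 -0.0117 -0.0117 -0.0218] 8.2552761113841
[[ 0.1072 -0.405   0.2851 -2.9203  0.7579  2.083 ]
 [ 0.2372 -1.3137  0.      0.      0.8667  0.528 ]]
tag centre [ 0.5169 -0.3153  0.1415] yaw 0.10900012939958853 tilt [ 0.0017 -0.003  -1.    ]
[ 0.5199 -0.3155  0.1415]
```

Run:
```python
from k import *
F=np.diag([-1,-1,1.])
plan(((.5212,-.3166,.080),down(.097)@F))
```

```text
at [ 0.5199 -0.3155  0.1415] t 12.02 w 0.639 F [-0.   0.3 -1.7]
xyz [-0.0057 -0.005   0.3076] w [-0.001   0.0004  0.0001] rows 1.5
```

Call:
jog_arm([
  {"x": -0.0057,"y": -0.005,"z": 0.06,"wx": -0.001,"wy": 0.0004,"wz": 0},
  {"x": -0.0057,"y": -0.005,"z": 0.12,"wx": -0.001,"wy": 0.0004,"wz": 0},
  {"x": -0.0057,"y": -0.005,"z": 0.18,"wx": -0.001,"wy": 0.0004,"wz": 0},
  {"x": -0.0057,"y": -0.005,"z": 0.24,"wx": -0.001,"wy": 0.0004,"wz": 0},
  {"x": -0.0057,"y": -0.005,"z": 0.28,"wx": -0.001,"wy": 0.0004,"wz": 0},
  {"x": -0.0057,"y": -0.005,"z": 0.3076,"wx": -0.001,"wy": 0.0004,"wz": 0},
  {"x": -0.0057,"y": -0.005,"z": 0.3076,"wx": -0.001,"wy": 0.0004,"wz": 0},
  {"x": -0.0057,"y": -0.005,"z": 0.3076,"wx": -0.001,"wy": 0.0004,"wz": 0},
  {"x": -0.0057,"y": -0.005,"z": 0.3076,"wx": -0.001,"wy": 0.0004,"wz": 0},
])

```text
t: 12.77
eef_pos: [0.5217, -0.3166, 0.0804]
tool_rot: [0.0, -0.049, 0.999, -0.0]
contact_force: [-0.1, 0.7, -1.5]
gripper_width: 0.644
```

Run:
```python
from k import *
np.set_printoptions(precision=4,suppress=True)
F=np.diag([-1,-1,1.])
W=cal('wrist');np.save('P2.npy',W[2]);im=shot('wrist','p2.png')
plan(((.5212,-.3166,.080),down(.097)@F))
cv2.imwrite('pics/p2c.png',cv2.resize(im[70:400,205:435,::-1],None,fx=1.8,fy=1.8,interpolation=2))
M=R.from_euler('z',.097).as_matrix();L=np.array([(-60.5,-14,66.5),(-60.5,14,66.5),(-42,-33,66.5),(-42,33,66.5),(42,-33,66.5),(42,33,66.5)])/1e3
print((proj(W,L@M.T+[.5187,-.3168,0])-[205,70])*1.8)
```

```text
at [ 0.5217 -0.3167  0.0806] t 12.82 w 0.64 F [0.2 0.9 0.5]
xyz [0.0026 0.0007 0.0032] w [-0.0001  0.0004  0.0001] rows 0.0
[[149.7582 149.4489]
 [269.6033 149.6572]
 [ 73.0794 227.4195]
 [345.8236 227.8776]
 [ 90.7277 523.4643]
 [326.53   523.808 ]]
```

View pics/p2c.png

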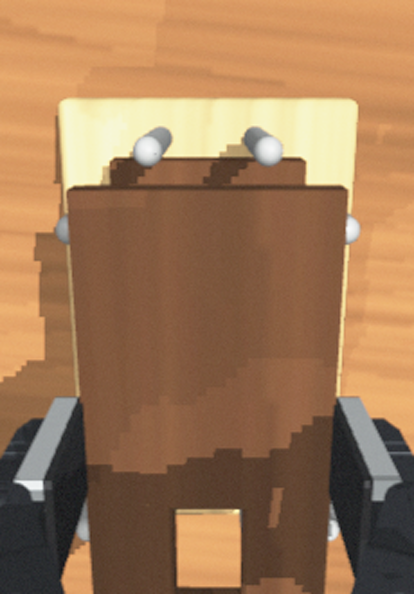

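Run:
```python
from k import *
np.set_printoptions(precision=4,suppress=True)
K,D,_=cal('wrist');W=(K,D,np.load('P2.npy'));M=R.from_euler('z',.097).as_matrix()
f=lambda c,z:(M.T@(onz(W,np.array(c)/1.8+[205,70]-.2,z)-[.5187,-.3168,0]))
for z in(.088,.090,.0925):print(z,f((208.5,187),z)[:2]+[.055,0],f((208.5,510),z)[:2]-[.019,0],'width',(f((349,187),z)-f((68,187),z))[1])
print('pins',f((147,151),.0665),f((269,149),.0665),f((351,230),.0665))
```

```text
0.088 [ 0.0002 -0.0004] [ 0.0033 -0.0002] width 0.057656683438273196
0.09 [-0.0001 -0.0004] [ 0.0019 -0.0002] width 0.05681128817207452
0.0925 [-0.0004 -0.0004] [ 0.0002 -0.0002] width 0.055754544089326105
pins [-0.0602 -0.0147  0.0665] [-0.0607  0.0138  0.0665] [-0.0416  0.0342  0.0665]
```

Call:
jog_arm([
  {"x": 0,"y": 0,"z": 0.025,"wx": 0,"wy": 0,"wz": 0},
  {"x": 0,"y": 0,"z": 0.05,"wx": 0,"wy": 0,"wz": 0},
  {"x": 0,"y": 0,"z": 0.075,"wx": 0,"wy": 0,"wz": 0},
  {"x": 0,"y": 0,"z": 0.1,"wx": 0,"wy": 0,"wz": 0},
])

```text
t: 13.15
eef_pos: [0.5216, -0.3168, 0.06]
tool_rot: [0.0, -0.049, 0.999, -0.0]
contact_force: [-1.3, -0.1, -0.9]
gripper_width: 0.641
```

Call:
jog_arm([
  {"x": 0,"y": 0,"z": 0.02,"wx": 0,"wy": 0,"wz": 0},
  {"x": 0,"y": 0,"z": 0.04,"wx": 0,"wy": 0,"wz": 0},
  {"x": 0,"y": 0,"z": 0.055,"wx": 0,"wy": 0,"wz": 0},
  {"x": 0,"y": 0,"z": 0.07,"wx": 0,"wy": 0,"wz": 0},
])

```text
t: 13.48
eef_pos: [0.5216, -0.3167, 0.0456]
tool_rot: [0.0, -0.049, 0.999, -0.0]
contact_force: [-0.2, -0.3, -1.6]
gripper_width: 0.64
```

Free between the pins. Now feel for the pile in small steps.

Call:
jog_arm([
  {"x": 0,"y": 0,"z": 0.007,"wx": 0,"wy": 0,"wz": 0},
  {"x": 0,"y": 0,"z": 0.014,"wx": 0,"wy": 0,"wz": 0},
  {"x": 0,"y": 0,"z": 0.02,"wx": 0,"wy": 0,"wz": 0},
  {"x": 0,"y": 0,"z": 0.02,"wx": 0,"wy": 0,"wz": 0},
])

```text
t: 13.82
eef_pos: [0.5215, -0.3167, 0.0414]
tool_rot: [0.0, -0.049, 0.999, -0.0]
contact_force: [0.5, -0.3, -1.5]
gripper_width: 0.64
```

Call:
jog_arm([
  {"x": 0,"y": 0,"z": 0.007,"wx": 0,"wy": 0,"wz": 0},
  {"x": 0,"y": 0,"z": 0.014,"wx": 0,"wy": 0,"wz": 0},
  {"x": 0,"y": 0,"z": 0.015,"wx": 0,"wy": 0,"wz": 0},
])

```text
t: 14.07
eef_pos: [0.5214, -0.3167, 0.0383]
tool_rot: [0.0, -0.049, 0.999, -0.0]
contact_force: [-0.0, 0.8, -0.5]
gripper_width: 0.639
```

Call:
jog_arm([
  {"x": 0,"y": 0,"z": 0.007,"wx": 0,"wy": 0,"wz": 0},
  {"x": 0,"y": 0,"z": 0.014,"wx": 0,"wy": 0,"wz": 0},
  {"x": 0,"y": 0,"z": 0.015,"wx": 0,"wy": 0,"wz": 0},
])

```text
t: 14.32
eef_pos: [0.5212, -0.3167, 0.035]
tool_rot: [0.0, -0.049, 0.999, 0.0]
contact_force: [0.2, 0.6, -2.3]
gripper_width: 0.64
```

Call:
jog_arm([
  {"x": 0,"y": 0,"z": 0.007,"wx": 0,"wy": 0,"wz": 0},
  {"x": 0,"y": 0,"z": 0.012,"wx": 0,"wy": 0,"wz": 0},
  {"x": 0,"y": 0,"z": 0.012,"wx": 0,"wy": 0,"wz": 0},
])

```text
t: 14.57
eef_pos: [0.5211, -0.3166, 0.0323]
tool_rot: [-0.0, -0.049, 0.999, 0.0]
contact_force: [0.4, -0.3, -1.3]
gripper_width: 0.642
```

Call:
jog_arm([
  {"x": -0.002,"y": 0,"z": 0.006,"wx": 0,"wy": 0,"wz": 0},
  {"x": -0.002,"y": 0,"z": 0.01,"wx": 0,"wy": 0,"wz": 0},
  {"x": -0.002,"y": 0,"z": 0.01,"wx": 0,"wy": 0,"wz": 0},
])

```text
t: 14.82
eef_pos: [0.5213, -0.3166, 0.0301]
tool_rot: [-0.0, -0.049, 0.999, 0.0]
contact_force: [0.8, 0.9, -2.1]
gripper_width: 0.643
```

Call:
jog_arm([
  {"x": 0,"y": 0,"z": 0.005,"wx": 0,"wy": 0,"wz": 0},
  {"x": 0,"y": 0,"z": 0.01,"wx": 0,"wy": 0,"wz": 0},
  {"x": 0,"y": 0,"z": 0.01,"wx": 0,"wy": 0,"wz": 0},
])

```text
t: 15.07
eef_pos: [0.5215, -0.3166, 0.0296]
tool_rot: [-0.0, -0.049, 0.999, -0.001]
contact_force: [-5.4, 1.3, 12.5]
gripper_width: 0.64
```

Call:
jog_arm([
  {"x": 0,"y": 0,"z": -0.002,"wx": 0,"wy": 0,"wz": 0},
  {"x": 0,"y": 0,"z": -0.002,"wx": 0,"wy": 0,"wz": 0},
])

```text
t: 15.23
eef_pos: [0.5219, -0.3166, 0.0305]
tool_rot: [-0.0, -0.049, 0.999, -0.001]
contact_force: [0.0, -0.0, -0.6]
gripper_width: 0.64
```

Call:
jog_arm([
  {"x": 0,"y": 0,"z": 0,"wx": 0,"wy": 0,"wz": 0},
  {"x": 0,"y": 0,"z": 0,"wx": 0,"wy": 0,"wz": 0},
  {"x": 0,"y": 0,"z": 0,"wx": 0,"wy": 0,"wz": 0},
  {"x": 0,"y": 0,"z": 0,"wx": 0,"wy": 0,"wz": 0},
  {"x": 0,"y": 0,"z": 0,"wx": 0,"wy": 0,"wz": 0},
  {"x": 0,"y": 0,"z": 0,"wx": 0,"wy": 0,"wz": 0},
  {"x": 0,"y": 0,"z": -0.1,"wx": 0,"wy": 0,"wz": 0},
  {"x": 0,"y": 0,"z": -0.25,"wx": 0,"wy": 0,"wz": 0},
  {"x": 0,"y": 0,"z": -0.4,"wx": 0,"wy": 0,"wz": 0},
  {"x": 0,"y": 0,"z": -0.6,"wx": 0,"wy": 0,"wz": 0},
  {"x": 0,"y": 0,"z": -0.6,"wx": 0,"wy": 0,"wz": 0},
  {"x": 0,"y": 0,"z": -0.6,"wx": 0,"wy": 0,"wz": 0},
], hand=1)

```text
t: 16.23
eef_pos: [0.5235, -0.3169, 0.1531]
tool_rot: [0.002, -0.049, 0.999, -0.002]
contact_force: [-0.7, -0.5, 0.1]
gripper_width: 1.0
```

Run:
```python
import k
from k import *
np.set_printoptions(precision=3,suppress=True)
F=np.diag([-1,-1,1.])
W=cal('wrist');np.save('P3.npy',W[2]);im=shot('wrist','p3.png')
log();k.U,e=fit();q=monitor.get_obs()['q'];print(q)
m2=board([-.0264,0,.1042],(.6279,.0899),-.1337);print(m2)
T=[((.52,-.1,.27),tilt(-.15,.4)@F),(m2+[0,0,.09],tilt(-.1485)@F),(m2,tilt(-.1485)@F)]
plan(*T)
for p,A in T: q,e=go(q,np.array(p),A);print(q,e)
# pile-top rect segmentation
hsv=cv2.cvtColor(im,cv2.COLOR_RGB2HSV);print(im.shape)
M=R.from_euler('z',.097).as_matrix()
for h in(.041,):
  X=np.array([(.055,.028,h),(.055,-.028,h),(-.055,-.028,h),(-.055,.028,h),(.033,0,h)])@M.T+[.5187,-.3171,0];print(proj(W,X))
```

```text
[ 1.151  0.672 -1.014  1.742  0.64   1.094  1.593]
[0.602 0.093 0.104]
at [ 0.522 -0.317  0.151] t 16.28 w 0.998 F [-0.3 -0.2 -0.3]
xyz [-0.095  1.078 -0.597] w [ 0.015 -0.126  0.078] rows 5.9
xyz [-0.596  2.002 -0.221] w [ 0.03  -0.248  0.074] rows 5.4
xyz [-0.595  2.003  0.229] w [ 0.03  -0.248  0.074] rows 2.2
[ 1.31   0.158 -1.319  2.086  0.342  0.64   1.208] 1.1931758466538964e-09
[ 0.358  0.374 -0.964  2.264  1.713  0.726 -0.503] 4.5121726304512585e-10
[ 0.282  0.604 -0.912  2.311  1.989  0.901 -0.738] 5.2852594691629493e-11
(480, 640, 3)
[[357.871 293.305]
 [284.938 293.054]
 [280.537 145.961]
 [363.173 146.128]
 [321.472 266.583]]
```

Run:
```python
from k import *
im=cv2.imread('pics/p3.png')[:,:,::-1].astype(int)
b=(im[...,2]<82)&(im[...,0]<175)&(im[...,0]-im[...,2]>25)
def ext(v,c):
    i=j=c
    while v[i-1]:i-=1
    while v[j+1]:j+=1
    return i,j
for r in(165,180,200,220,235):print(r,ext(b[r],321))
for c in(295,305,310,335,345):print(c,ext(b[:,c],200))
h=[int(x) for x in im[240:300:3,321,0]];print(h)
K,D,_=cal('wrist');W=(K,D,np.load('P3.npy'));M=R.from_euler('z',.097).as_matrix()
for h in(.033,.041):
  X=np.array([(a,s*.028,h) for a in(-.03,0,.03) for s in(-1,1)]+[(-.055,0,h),(.019,0,h),(.047,0,h),(.055,0,h)])@M.T+[.5187,-.3168,0];print(h,proj(W,X).round(1).tolist())
```

```text
165 (281, 362)
180 (282, 361)
200 (282, 360)
220 (283, 359)
235 (284, 359)
295 (146, 293)
305 (145, 293)
310 (145, 293)
335 (144, 293)
345 (146, 293)
[121, 121, 120, 215, 246, 246, 245, 244, 244, 244, 229, 155, 68, 72, 57, 74, 79, 81, 155, 189]
0.033 [[283.2, 180.9], [361.1, 181.1], [284.4, 221.2], [359.7, 221.4], [285.4, 258.9], [358.3, 259.1], [322.3, 145.3], [321.9, 245.5], [321.8, 279.3], [321.8, 288.6]]
0.041 [[282.1, 182.8], [362.3, 183.0], [283.3, 224.1], [360.8, 224.3], [284.4, 262.8], [359.4, 263.0], [322.3, 146.1], [321.9, 249.0], [321.8, 283.7], [321.8, 293.2]]
```

Call:
jog_arm([
  {"x": -0.05,"y": 0.3,"z": -0.4,"wx": 0.005,"wy": -0.05,"wz": 0.03},
  {"x": -0.095,"y": 0.95,"z": -0.597,"wx": 0.015,"wy": -0.126,"wz": 0.078},
  {"x": -0.095,"y": 0.95,"z": -0.597,"wx": 0.015,"wy": -0.126,"wz": 0.078},
  {"x": -0.095,"y": 0.95,"z": -0.597,"wx": 0.015,"wy": -0.126,"wz": 0.078},
  {"x": -0.095,"y": 0.95,"z": -0.597,"wx": 0.015,"wy": -0.126,"wz": 0.078},
  {"x": -0.095,"y": 0.95,"z": -0.597,"wx": 0.015,"wy": -0.126,"wz": 0.078},
  {"x": -0.095,"y": 0.95,"z": -0.597,"wx": 0.015,"wy": -0.126,"wz": 0.078},
  {"x": -0.095,"y": 0.95,"z": -0.597,"wx": 0.015,"wy": -0.126,"wz": 0.078},
  {"x": -0.095,"y": 0.95,"z": -0.597,"wx": 0.015,"wy": -0.126,"wz": 0.078},
  {"x": -0.095,"y": 0.95,"z": -0.597,"wx": 0.015,"wy": -0.126,"wz": 0.078},
], hand=1)

```text
t: 17.12
eef_pos: [0.5217, -0.127, 0.2687]
tool_rot: [0.197, 0.075, 0.977, -0.015]
contact_force: [-0.6, -0.4, 0.3]
gripper_width: 0.998
```

Run:
```python
from k import *
F=np.diag([-1,-1,1.]);np.set_printoptions(precision=3,suppress=True)
m2=board([-.0264,0,.1042],(.6279,.0899),-.1337);print(monitor.get_obs()['q'])
plan((m2+[0,0,.09],tilt(-.1485)@F))
```

```text
[ 1.345  0.193 -1.314  2.071  0.363  0.649  1.242]
at [ 0.522 -0.127  0.269] t 17.12 w 0.998 F [-0.6 -0.4  0.3]
xyz [-0.065  1.15   0.433] w [-0.001 -0.124 -0.001] rows 5.9
```

Call:
jog_arm([
  {"x": -0.1,"y": 0.6,"z": 0.1,"wx": 0,"wy": -0.124,"wz": 0},
  {"x": -0.1,"y": 0.6,"z": 0.1,"wx": 0,"wy": -0.124,"wz": 0},
  {"x": -0.1,"y": 0.6,"z": 0.1,"wx": 0,"wy": -0.124,"wz": 0},
  {"x": -0.1,"y": 0.95,"z": 0.15,"wx": 0,"wy": -0.124,"wz": 0},
  {"x": -0.1,"y": 0.95,"z": 0.15,"wx": 0,"wy": -0.124,"wz": 0},
  {"x": -0.1,"y": 0.95,"z": 0.15,"wx": 0,"wy": -0.124,"wz": 0},
  {"x": -0.1,"y": 0.95,"z": 0.15,"wx": 0,"wy": -0.124,"wz": 0},
  {"x": -0.1,"y": 0.95,"z": 0.15,"wx": 0,"wy": -0.124,"wz": 0},
  {"x": -0.1,"y": 0.95,"z": 0.15,"wx": 0,"wy": -0.124,"wz": 0},
  {"x": -0.1,"y": 0.95,"z": 0.15,"wx": 0,"wy": -0.124,"wz": 0},
  {"x": -0.1,"y": 0.95,"z": 0.15,"wx": 0,"wy": -0.124,"wz": 0},
])

```text
t: 18.03
eef_pos: [0.5808, 0.0601, 0.2477]
tool_rot: [0.381, 0.069, 0.922, -0.026]
contact_force: [0.8, 0.2, 0.1]
gripper_width: 0.997
```

Run:
```python
from k import *
F=np.diag([-1,-1,1.]);np.set_printoptions(precision=3,suppress=True)
m2=board([-.0264,0,.1042],(.6279,.0899),-.1337);print(monitor.get_obs()['q'])
plan((m2+[0,0,.088],tilt(-.1485)@F))
```

```text
[ 0.641  0.222 -1.142  2.271  1.53   0.585 -0.288]
at [0.581 0.06  0.248] t 18.03 w 0.997 F [0.8 0.2 0.1]
xyz [0.141 0.179 0.253] w [ 0.001 -0.001 -0.001] rows 1.6
```

Call:
jog_arm([
  {"x": 0.0,"y": 0.179,"z": 0.11,"wx": 0,"wy": 0,"wz": 0},
  {"x": 0.1,"y": 0.179,"z": 0.21,"wx": 0,"wy": 0,"wz": 0},
  {"x": 0.141,"y": 0.179,"z": 0.253,"wx": 0,"wy": 0,"wz": 0},
  {"x": 0.141,"y": 0.179,"z": 0.253,"wx": 0,"wy": 0,"wz": 0},
  {"x": 0.141,"y": 0.179,"z": 0.253,"wx": 0,"wy": 0,"wz": 0},
  {"x": 0.141,"y": 0.179,"z": 0.253,"wx": 0,"wy": 0,"wz": 0},
])

```text
t: 18.53
eef_pos: [0.6019, 0.0924, 0.1923]
tool_rot: [0.381, 0.07, 0.922, -0.026]
contact_force: [-0.1, 0.2, 0.2]
gripper_width: 0.998
```

Run:
```python
from k import *
np.set_printoptions(precision=4,suppress=True)
F=np.diag([-1,-1,1.])
W=cal('wrist');np.save('C1.npy',W[2]);im=shot('wrist','c1w.png').astype(int)
for t in('tag_a','tag_a_mid','peg_tip'):print(t,[(np.round(r['location'],1).tolist(),round(r['confidence'],2)) for r in finder.place_of('wrist',t)][:3])
m2=board([-.0264,0,.1042],(.6279,.0899),-.1337)
plan((m2,tilt(-.1485)@F))
u=tilt(-.1337)[:,0];n=-tilt(-.1337)[:,2];v=np.array([np.sin(.1337),np.cos(.1337),0])
P=[m2+n*.004+u*a+v*b for a,b in((-.055,-.028),(-.055,.028),(.055,.028),(.055,-.028),(0,0),(0,-.028),(0,.028))];print(proj(W,P))
b=(im[...,2]<82)&(im[...,0]<175)&(im[...,0]-im[...,2]>10)
for r in range(30,260,20):
    x=np.where(b[r,180:460])[0]+180;print(r,x.min() if len(x) else 0,x.max() if len(x) else 0,len(x))
for c in(285,300,340,355):
    x=np.where(b[:300,c])[0];print(c,x.min(),x.max())
```

```text
tag_a [([321.6, 204.0], 0.9)]
tag_a_mid [([320.3, 146.9], 0.8)]
peg_tip [([317.8, 278.0], 0.86)]
at [0.6021 0.0929 0.1933] t 18.73 w 0.998 F [-0.4 -0.6  0.2]
xyz [0.3168 0.0005 0.3135] w [ 0.001  0.    -0.001] rows 2.1
[[263.6299  31.649 ]
 [377.6782  29.7997]
 [371.3593 242.853 ]
 [274.7236 243.8576]
 [321.871  145.8323]
 [269.6353 146.5145]
 [374.2565 145.1477]]
30 296 345 13
50 264 375 112
70 265 375 111
90 266 374 109
110 267 373 107
130 268 373 106
150 269 373 105
170 270 371 102
190 271 371 73
210 272 370 73
230 273 369 80
250 0 0 0
285 32 244
300 30 244
340 31 244
355 32 244
```

Run:
```python
from k import *
np.set_printoptions(precision=4,suppress=True)
F=np.diag([-1,-1,1.]);Q=tilt(-.138)
m2=board([-.0264,0,.1042],(.6279,.0899),-.1337)-[0,.0008,0]-Q[:,0]*.001
plan((m2+Q[:,2]*.0075+[0,0,.03],Q@F),(m2+Q[:,2]*.0075,Q@F))
```

```text
at [0.6021 0.0929 0.1933] t 18.73 w 0.998 F [-0.4 -0.6  0.2]
xyz [ 0.2153 -0.0027  0.2454] w [-0.0014  0.0001 -0.0033] rows 1.6
xyz [ 0.3214 -0.0033  0.3514] w [-0.0014  0.0001 -0.0033] rows 0.7
```

Call:
jog_arm([
  {"x": 0.11,"y": -0.003,"z": 0.12,"wx": -0.0014,"wy": 0,"wz": -0.0033},
  {"x": 0.215,"y": -0.003,"z": 0.245,"wx": -0.0014,"wy": 0,"wz": -0.0033},
  {"x": 0.25,"y": -0.003,"z": 0.28,"wx": -0.0014,"wy": 0,"wz": -0.0033},
  {"x": 0.29,"y": -0.003,"z": 0.32,"wx": -0.0014,"wy": 0,"wz": -0.0033},
  {"x": 0.321,"y": -0.003,"z": 0.351,"wx": -0.0014,"wy": 0,"wz": -0.0033},
  {"x": 0.321,"y": -0.003,"z": 0.351,"wx": -0.0014,"wy": 0,"wz": -0.0033},
  {"x": 0.321,"y": -0.003,"z": 0.351,"wx": -0.0014,"wy": 0,"wz": -0.0033},
  {"x": 0.321,"y": -0.003,"z": 0.351,"wx": -0.0014,"wy": 0,"wz": -0.0033},
])

```text
t: 19.4
eef_pos: [0.6068, 0.0922, 0.0994]
tool_rot: [0.383, 0.064, 0.921, -0.026]
contact_force: [0.5, 0.1, -0.3]
gripper_width: 1.002
```

Run:
```python
from k import *
np.set_printoptions(precision=4,suppress=True)
F=np.diag([-1,-1,1.]);Q=tilt(-.138)
m2=board([-.0264,0,.1042],(.6279,.0899),-.1337)-[0,.0008,0]-Q[:,0]*.001
W=cal('wrist');im=shot('wrist','c2w.png').astype(int);log();print(monitor.get_obs()['q'])
plan((m2+Q[:,2]*.0075,Q@F))
b=(im[...,2]<82)&(im[...,0]<175)&(im[...,0]-im[...,2]>10)
for r in range(180,360,30):
    x=np.where(b[r,200:440])[0]+200;print(r,x.min() if len(x) else 0,x.max() if len(x) else 0,len(x))
```

```text
[ 0.3616  0.6715 -1.0043  2.3028  2.0102  0.962  -0.6863]
at [0.6069 0.0922 0.0996] t 19.45 w 1.003 F [ 0.5 -1.  -0.4]
xyz [ 0.0068 -0.0012  0.0029] w [ 0.      0.0006 -0.0001] rows 0.0
180 245 398 154
210 246 397 152
240 248 395 148
270 249 393 145
300 251 390 140
330 253 388 136
```

Call:
jog_arm([
  {"x": 0.004,"y": 0.002,"z": 0.003,"wx": 0,"wy": 0,"wz": 0},
  {"x": 0.004,"y": 0.002,"z": 0.003,"wx": 0,"wy": 0,"wz": 0},
  {"x": 0.004,"y": 0.002,"z": 0.003,"wx": 0,"wy": 0,"wz": 0},
  {"x": 0.004,"y": 0.002,"z": 0.003,"wx": 0,"wy": 0,"wz": 0},
  {"x": 0.004,"y": 0.002,"z": 0.003,"wx": 0,"wy": 0,"wz": 0},
  {"x": 0.004,"y": 0.002,"z": 0.003,"wx": 0,"wy": 0,"wz": 0},
  {"x": 0.004,"y": 0.002,"z": 0.003,"wx": 0,"wy": 0,"wz": 0},
  {"x": 0.004,"y": 0.002,"z": 0.003,"wx": 0,"wy": 0,"wz": 0},
  {"x": 0.004,"y": 0.002,"z": 0.003,"wx": 0,"wy": 0,"wz": 0},
], hand=-1, grip_force=35)

```text
t: 20.2
eef_pos: [0.6069, 0.0926, 0.0994]
tool_rot: [0.383, 0.064, 0.921, -0.027]
contact_force: [-4.8, -1.5, 5.2]
gripper_width: 0.646
```

Call:
jog_arm([
  {"x": -0.01,"y": 0,"z": -0.002,"wx": 0,"wy": 0,"wz": 0},
  {"x": -0.02,"y": 0,"z": -0.003,"wx": 0,"wy": 0,"wz": 0},
  {"x": -0.02,"y": 0,"z": -0.003,"wx": 0,"wy": 0,"wz": 0},
  {"x": -0.055,"y": 0,"z": -0.038,"wx": 0,"wy": 0,"wz": 0},
  {"x": -0.09,"y": 0,"z": -0.073,"wx": 0,"wy": 0,"wz": 0},
])

```text
t: 20.62
eef_pos: [0.6088, 0.0921, 0.1219]
tool_rot: [0.383, 0.064, 0.921, -0.027]
contact_force: [-0.7, 0.1, -0.3]
gripper_width: 0.642
```

Call:
jog_arm([
  {"x": -0.07,"y": 0,"z": -0.07,"wx": 0,"wy": 0,"wz": 0},
  {"x": -0.14,"y": 0,"z": -0.14,"wx": 0,"wy": 0,"wz": 0},
  {"x": -0.21,"y": -0.002,"z": -0.21,"wx": 0,"wy": 0,"wz": 0},
  {"x": -0.28,"y": -0.002,"z": -0.28,"wx": 0,"wy": 0,"wz": 0},
  {"x": -0.35,"y": -0.002,"z": -0.35,"wx": 0,"wy": 0,"wz": 0},
  {"x": -0.42,"y": -0.002,"z": -0.42,"wx": 0,"wy": 0,"wz": 0},
  {"x": -0.48,"y": -0.002,"z": -0.48,"wx": 0,"wy": 0,"wz": 0},
  {"x": -0.48,"y": -0.002,"z": -0.48,"wx": 0,"wy": 0,"wz": 0},
])

```text
t: 21.28
eef_pos: [0.6099, 0.0926, 0.2618]
tool_rot: [0.385, 0.064, 0.92, -0.026]
contact_force: [0.9, 0.8, -0.9]
gripper_width: 0.641
```

Run:
```python
import k
from k import *
np.set_printoptions(precision=3,suppress=True)
F=np.diag([-1,-1,1.])
k.U,e=fit();q=monitor.get_obs()['q'];print(q)
T=[((.55,-.06,.27),tilt(-.1,.45)@F),((.53,-.14,.26),tilt(-.03,.3)@F),((.5212,-.3166,.10),down(.097)@F)]
plan(*T)
for p,A in T: q,e=go(q,np.array(p),A);print(q,e)
```

```text
[ 0.554  0.281 -1.137  2.191  1.492  0.676 -0.24 ]
at [0.61  0.093 0.262] t 21.28 w 0.641 F [ 0.9  0.8 -0.9]
xyz [ 0.105 -0.797 -0.166] w [-0.007  0.109 -0.01 ] rows 3.9
xyz [ 0.171 -1.207 -0.162] w [-0.018  0.157 -0.03 ] rows 2.0
xyz [ 0.686 -2.088  0.455] w [-0.029  0.251 -0.071] rows 5.7
[ 1.25   0.264 -1.41   2.077  0.599  0.649  0.951] 0.005183912798453887
[ 1.344  0.398 -1.405  1.983  0.545  0.842  1.235] 6.80183664280638e-11
[ 1.178  0.783 -1.07   1.775  0.781  1.076  1.493] 4.849514441839578e-12
```

Call:
jog_arm([
  {"x": 0.105,"y": -0.797,"z": -0.166,"wx": -0.007,"wy": 0.109,"wz": -0.01},
  {"x": 0.105,"y": -0.797,"z": -0.166,"wx": -0.007,"wy": 0.109,"wz": -0.01},
  {"x": 0.105,"y": -0.797,"z": -0.166,"wx": -0.007,"wy": 0.109,"wz": -0.01},
  {"x": 0.105,"y": -0.797,"z": -0.166,"wx": -0.007,"wy": 0.109,"wz": -0.01},
  {"x": 0.105,"y": -0.797,"z": -0.166,"wx": -0.007,"wy": 0.109,"wz": -0.01},
  {"x": 0.105,"y": -0.797,"z": -0.166,"wx": -0.007,"wy": 0.109,"wz": -0.01},
  {"x": 0.105,"y": -0.797,"z": -0.166,"wx": -0.007,"wy": 0.109,"wz": -0.01},
  {"x": 0.105,"y": -0.797,"z": -0.166,"wx": -0.007,"wy": 0.109,"wz": -0.01},
  {"x": 0.105,"y": -0.797,"z": -0.166,"wx": -0.007,"wy": 0.109,"wz": -0.01},
  {"x": 0.171,"y": -0.98,"z": -0.162,"wx": -0.018,"wy": 0.157,"wz": -0.03},
  {"x": 0.171,"y": -0.98,"z": -0.162,"wx": -0.018,"wy": 0.157,"wz": -0.03},
  {"x": 0.171,"y": -0.98,"z": -0.162,"wx": -0.018,"wy": 0.157,"wz": -0.03},
])

```text
t: 22.28
eef_pos: [0.5372, -0.0959, 0.2594]
tool_rot: [0.148, 0.015, 0.989, -0.001]
contact_force: [0.8, 0.4, -0.3]
gripper_width: 0.641
```

Run:
```python
from k import *
np.set_printoptions(precision=3,suppress=True)
F=np.diag([-1,-1,1.])
print(monitor.get_obs()['q'])
plan(((.5215,-.25,.17),down(.05)@F),((.5215,-.3166,.0806),down(.097)@F))
```

```text
[ 1.224  0.348 -1.348  1.991  0.507  0.821  1.178]
at [ 0.537 -0.096  0.259] t 22.28 w 0.641 F [ 0.8  0.4 -0.3]
xyz [ 0.183 -0.773  0.41 ] w [-0.003  0.095 -0.025] rows 4.3
xyz [ 0.304 -1.107  0.84 ] w [-0.005  0.095 -0.04 ] rows 2.7
```

Call:
jog_arm([
  {"x": 0.183,"y": -0.773,"z": 0.2,"wx": -0.003,"wy": 0.095,"wz": -0.025},
  {"x": 0.183,"y": -0.773,"z": 0.2,"wx": -0.003,"wy": 0.095,"wz": -0.025},
  {"x": 0.183,"y": -0.9,"z": 0.3,"wx": -0.005,"wy": 0.095,"wz": -0.04},
  {"x": 0.2,"y": -0.98,"z": 0.4,"wx": -0.005,"wy": 0.095,"wz": -0.04},
  {"x": 0.2,"y": -0.98,"z": 0.4,"wx": -0.005,"wy": 0.095,"wz": -0.04},
  {"x": 0.2,"y": -0.98,"z": 0.4,"wx": -0.005,"wy": 0.095,"wz": -0.04},
  {"x": 0.2,"y": -0.98,"z": 0.4,"wx": -0.005,"wy": 0.095,"wz": -0.04},
  {"x": 0.2,"y": -0.98,"z": 0.4,"wx": -0.005,"wy": 0.095,"wz": -0.04},
  {"x": 0.2,"y": -0.98,"z": 0.4,"wx": -0.005,"wy": 0.095,"wz": -0.04},
])

```text
t: 23.03
eef_pos: [0.5177, -0.2881, 0.1718]
tool_rot: [0.0, -0.05, 0.999, -0.001]
contact_force: [0.2, 0.6, -0.2]
gripper_width: 0.644
```

Run:
```python
from k import *
np.set_printoptions(precision=4,suppress=True)
F=np.diag([-1,-1,1.])
plan(((.5217,-.3167,.10),down(.098)@F),((.5217,-.3167,.0806),down(.098)@F))
```

```text
at [ 0.5177 -0.2881  0.1718] t 23.03 w 0.644 F [ 0.2  0.6 -0.2]
xyz [-0.0055 -0.1438  0.3594] w [-0.0005  0.0003  0.0005] rows 1.9
xyz [-0.0054 -0.1437  0.4564] w [-0.0005  0.0003  0.0005] rows 0.5
```

Call:
jog_arm([
  {"x": -0.005,"y": -0.08,"z": 0.05,"wx": -0.0005,"wy": 0.0003,"wz": 0},
  {"x": -0.0055,"y": -0.144,"z": 0.12,"wx": -0.0005,"wy": 0.0003,"wz": 0},
  {"x": -0.0055,"y": -0.144,"z": 0.2,"wx": -0.0005,"wy": 0.0003,"wz": 0},
  {"x": -0.0055,"y": -0.144,"z": 0.28,"wx": -0.0005,"wy": 0.0003,"wz": 0},
  {"x": -0.0055,"y": -0.144,"z": 0.36,"wx": -0.0005,"wy": 0.0003,"wz": 0},
  {"x": -0.0055,"y": -0.144,"z": 0.42,"wx": -0.0005,"wy": 0.0003,"wz": 0},
  {"x": -0.0055,"y": -0.144,"z": 0.456,"wx": -0.0005,"wy": 0.0003,"wz": 0},
  {"x": -0.0055,"y": -0.144,"z": 0.456,"wx": -0.0005,"wy": 0.0003,"wz": 0},
  {"x": -0.0055,"y": -0.144,"z": 0.456,"wx": -0.0005,"wy": 0.0003,"wz": 0},
  {"x": -0.0055,"y": -0.144,"z": 0.456,"wx": -0.0005,"wy": 0.0003,"wz": 0},
])

```text
t: 23.87
eef_pos: [0.5225, -0.3166, 0.0814]
tool_rot: [0.001, -0.05, 0.999, -0.0]
contact_force: [0.6, 0.3, -0.8]
gripper_width: 0.641
```

Run:
```python
from k import *
np.set_printoptions(precision=4,suppress=True)
F=np.diag([-1,-1,1.])
W=cal('wrist');np.save('P4.npy',W[2]);im=shot('wrist','p4.png')
plan(((.5217,-.3167,.0806),down(.098)@F))
cv2.imwrite('pics/p4c.png',cv2.resize(im[70:400,205:435,::-1],None,fx=1.8,fy=1.8,interpolation=2))
# same measures on p2 and p4: tag edges by brown mask
for n in('p2','p4'):
    i=cv2.imread(f'pics/{n}.png')[:,:,::-1].astype(int);b=(i[...,2]<95)&(i[...,0]<175)&(i[...,0]-i[...,2]>25)
    print(n,[(r,int(np.where(b[r,225:415])[0].min()+225),int(np.where(b[r,225:415])[0].max()+225)) for r in(180,200,220,240,260,280)])
    g=i.sum(2)
    for c in(260,290,320,350,380):
        col=g[150:185,c];print(c,col[10:30].tolist())
```

```text
at [ 0.5225 -0.3168  0.0816] t 23.92 w 0.641 F [-0.3  0.7 -0.5]
xyz [0.0037 0.0007 0.005 ] w [-0.0002  0.0004  0.0005] rows 0.0
p2 [(180, 239, 397), (200, 225, 396), (220, 228, 395), (240, 227, 393), (260, 230, 392), (280, 225, 391)]
260 [697, 696, 694, 695, 693, 696, 692, 681, 676, 677, 643, 627, 485, 270, 186, 214, 285, 298, 302, 290]
290 [443, 339, 329, 322, 324, 325, 326, 326, 323, 320, 328, 324, 270, 200, 179, 222, 262, 290, 286, 271]
320 [299, 303, 298, 309, 304, 306, 296, 305, 225, 191, 196, 189, 217, 189, 184, 216, 271, 271, 275, 275]
350 [372, 306, 306, 302, 312, 312, 306, 313, 304, 307, 307, 302, 260, 196, 189, 229, 284, 299, 294, 299]
380 [679, 680, 679, 679, 681, 678, 680, 679, 677, 679, 677, 680, 568, 296, 193, 240, 289, 295, 299, 295]
p4 [(180, 239, 397), (200, 232, 396), (220, 228, 395), (240, 227, 393), (260, 230, 392), (280, 225, 391)]
260 [693, 692, 693, 693, 596, 527, 481, 463, 467, 468, 464, 467, 456, 398, 366, 423, 421, 299, 201, 182]
290 [259, 271, 286, 280, 278, 287, 280, 287, 282, 285, 285, 278, 283, 279, 286, 287, 279, 231, 192, 184]
320 [275, 275, 285, 275, 280, 274, 276, 278, 284, 270, 276, 279, 274, 277, 280, 277, 274, 228, 194, 186]
350 [301, 311, 302, 301, 302, 301, 302, 306, 312, 300, 306, 307, 301, 311, 300, 308, 298, 256, 189, 179]
380 [676, 682, 679, 679, 684, 680, 680, 678, 683, 678, 681, 682, 680, 597, 467, 433, 414, 320, 232, 193]
```

View pics/p4c.png

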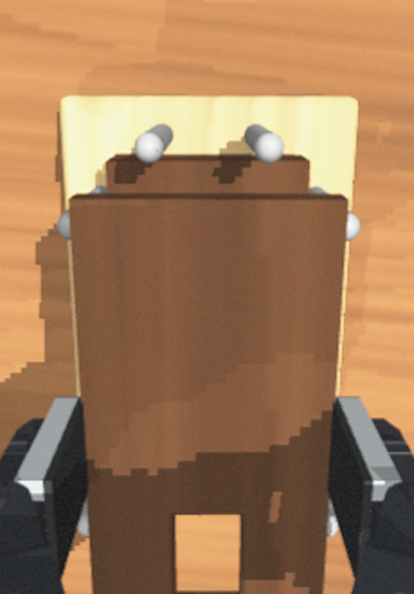

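Run:
```python
from k import *
np.set_printoptions(precision=4,suppress=True)
K,D,_=cal('wrist');W=(K,D,np.load('P4.npy'));M=R.from_euler('z',.097).as_matrix()
f=lambda c,z:(M.T@(onz(W,np.array(c)/1.8+[205,70]-.2,z)-[.5187,-.3168,0]))
for z in(.088,.090,.0925,.094):print(z,f((208.2,196),z)[:2]+[.055,0],f((207.5,514),z)[:2]-[.019,0],'width',(f((347.5,196),z)-f((69,196),z))[1])
print('pins',f((149,148),.0665),f((269,147),.0665),f((351,226),.0665))
```

```text
0.088 [ 0.0029 -0.0006] [ 0.0059 -0.0005] width 0.05778603577081473
0.09 [ 0.0026 -0.0006] [ 0.0045 -0.0005] width 0.0569447526168198
0.0925 [ 0.0022 -0.0007] [ 0.0027 -0.0005] width 0.0558931486743261
0.094 [ 0.002  -0.0007] [ 0.0016 -0.0005] width 0.05526218630882983
pins [-0.0601 -0.0146  0.0665] [-0.0604  0.0136  0.0665] [-0.0417  0.0342  0.0665]
```

Call:
jog_arm([
  {"x": 0.0103,"y": 0.0003,"z": 0.005,"wx": 0,"wy": 0.0004,"wz": 0.0005},
  {"x": 0.0103,"y": 0.0003,"z": 0.005,"wx": 0,"wy": 0.0004,"wz": 0.0005},
  {"x": 0.0103,"y": 0.0003,"z": 0.005,"wx": 0,"wy": 0.0004,"wz": 0.0005},
  {"x": 0.0103,"y": 0.0003,"z": 0.03,"wx": 0,"wy": 0.0004,"wz": 0.0005},
  {"x": 0.0103,"y": 0.0003,"z": 0.055,"wx": 0,"wy": 0.0004,"wz": 0.0005},
  {"x": 0.0103,"y": 0.0003,"z": 0.08,"wx": 0,"wy": 0.0004,"wz": 0.0005},
  {"x": 0.0103,"y": 0.0003,"z": 0.105,"wx": 0,"wy": 0.0004,"wz": 0.0005},
])

```text
t: 24.5
eef_pos: [0.5202, -0.3169, 0.0598]
tool_rot: [-0.0, -0.049, 0.999, -0.0]
contact_force: [-0.2, 0.3, -0.4]
gripper_width: 0.647
```

Call:
jog_arm([
  {"x": -0.001,"y": 0,"z": 0.02,"wx": 0,"wy": 0,"wz": 0},
  {"x": -0.001,"y": 0,"z": 0.04,"wx": 0,"wy": 0,"wz": 0},
  {"x": -0.001,"y": 0,"z": 0.055,"wx": 0,"wy": 0,"wz": 0},
  {"x": -0.001,"y": 0,"z": 0.07,"wx": 0,"wy": 0,"wz": 0},
])

```text
t: 24.83
eef_pos: [0.5204, -0.3168, 0.0454]
tool_rot: [-0.0, -0.049, 0.999, -0.0]
contact_force: [-0.6, 0.3, -1.2]
gripper_width: 0.643
```

Call:
jog_arm([
  {"x": 0,"y": 0,"z": 0.007,"wx": 0,"wy": 0,"wz": 0},
  {"x": 0,"y": 0,"z": 0.014,"wx": 0,"wy": 0,"wz": 0},
  {"x": 0,"y": 0,"z": 0.02,"wx": 0,"wy": 0,"wz": 0},
  {"x": 0,"y": 0,"z": 0.02,"wx": 0,"wy": 0,"wz": 0},
])

```text
t: 25.17
eef_pos: [0.5203, -0.3168, 0.0412]
tool_rot: [-0.0, -0.049, 0.999, -0.0]
contact_force: [0.5, 0.0, -1.6]
gripper_width: 0.641
```

Call:
jog_arm([
  {"x": 0,"y": 0,"z": 0.005,"wx": 0,"wy": 0,"wz": 0},
  {"x": 0,"y": 0,"z": 0.01,"wx": 0,"wy": 0,"wz": 0},
  {"x": 0,"y": 0,"z": 0.01,"wx": 0,"wy": 0,"wz": 0},
])

```text
t: 25.42
eef_pos: [0.5203, -0.3168, 0.0391]
tool_rot: [-0.0, -0.049, 0.999, -0.0]
contact_force: [-0.3, -0.6, -1.2]
gripper_width: 0.64
```

Call:
jog_arm([
  {"x": 0,"y": 0,"z": 0.004,"wx": 0,"wy": 0,"wz": 0},
  {"x": 0,"y": 0,"z": 0.007,"wx": 0,"wy": 0,"wz": 0},
  {"x": 0,"y": 0,"z": 0.007,"wx": 0,"wy": 0,"wz": 0},
])

```text
t: 25.67
eef_pos: [0.5204, -0.3169, 0.0381]
tool_rot: [-0.0, -0.049, 0.999, -0.0]
contact_force: [-1.7, -0.0, 2.6]
gripper_width: 0.637
```

Call:
jog_arm([
  {"x": 0,"y": 0,"z": 0.003,"wx": 0,"wy": 0,"wz": 0},
  {"x": 0,"y": 0,"z": 0.004,"wx": 0,"wy": 0,"wz": 0},
  {"x": 0,"y": 0,"z": 0.004,"wx": 0,"wy": 0,"wz": 0},
])

```text
t: 25.92
eef_pos: [0.5203, -0.3169, 0.038]
tool_rot: [-0.001, -0.049, 0.999, -0.001]
contact_force: [-2.7, 0.3, 6.5]
gripper_width: 0.642
```

Firm light contact, one thickness (8 mm) above the first. Release and retreat.

Call:
jog_arm([
  {"x": 0,"y": 0,"z": -0.001,"wx": 0,"wy": 0,"wz": 0},
  {"x": 0,"y": 0,"z": -0.001,"wx": 0,"wy": 0,"wz": 0},
  {"x": 0,"y": 0,"z": -0.001,"wx": 0,"wy": 0,"wz": 0},
  {"x": 0,"y": 0,"z": -0.001,"wx": 0,"wy": 0,"wz": 0},
  {"x": 0,"y": 0,"z": -0.001,"wx": 0,"wy": 0,"wz": 0},
  {"x": 0,"y": 0,"z": -0.001,"wx": 0,"wy": 0,"wz": 0},
  {"x": 0,"y": 0,"z": -0.1,"wx": 0,"wy": 0,"wz": 0},
  {"x": 0,"y": 0,"z": -0.25,"wx": 0,"wy": 0,"wz": 0},
  {"x": 0,"y": 0,"z": -0.4,"wx": 0,"wy": 0,"wz": 0},
  {"x": 0,"y": 0,"z": -0.56,"wx": 0,"wy": 0,"wz": 0},
  {"x": 0,"y": 0,"z": -0.56,"wx": 0,"wy": 0,"wz": 0},
  {"x": 0,"y": 0,"z": -0.56,"wx": 0,"wy": 0,"wz": 0},
], hand=1)

```text
t: 26.92
eef_pos: [0.5216, -0.3171, 0.152]
tool_rot: [0.001, -0.049, 0.999, -0.002]
contact_force: [0.6, -0.5, -0.7]
gripper_width: 1.001
```

Run:
```python
from k import *
plan();W=cal('wrist');im=shot('wrist','p5.png').astype(int)
b=(im[...,2]<82)&(im[...,0]<175)&(im[...,0]-im[...,2]>25)
def ext(v,c):
    i=j=c
    while v[i-1]:i-=1
    while v[j+1]:j+=1
    return i,j
for r in(160,180,200,220,235):print(r,ext(b[r],321))
for c in(290,305,335,350):print(c,ext(b[:,c],200))
print('hole col321',[(r,int(im[r,321,0])) for r in range(240,300,3)])
M=R.from_euler('z',.097).as_matrix();h=.049
X=np.array([(a,s*.028,h) for a in(-.03,.0) for s in(-1,1)]+[(-.055,0,h),(.019,0,h),(.047,0,h),(.055,0,h)])@M.T+[.5187,-.3168,0];print(proj(W,X).round(1).tolist())
shot('top','top9.png');a=cv2.imread('pics/top0.png').astype(int);c=cv2.imread('pics/top9.png').astype(int)
d=(np.abs(a-c).sum(2)>90)
for n,(x,y) in dict(short=(255,192),mug=(205,316),cup=(438,182),stapler=(313,292),stamp=(262,300),ink=(367,281)).items():print(n,d[y-15:y+15,x-15:x+15].mean().round(3))
```

```text
at [ 0.5216 -0.3171  0.152 ] t 26.92 w 1.001 F [ 0.6 -0.5 -0.7]
160 (279, 363)
180 (280, 362)
200 (281, 361)
220 (281, 360)
235 (282, 360)
290 (148, 320)
305 (148, 302)
335 (148, 302)
350 (148, 302)
hole col321 [(240, 119), (243, 120), (246, 122), (249, 118), (252, 116), (255, 115), (258, 169), (261, 168), (264, 171), (267, 171), (270, 168), (273, 168), (276, 147), (279, 69), (282, 66), (285, 58), (288, 68), (291, 56), (294, 75), (297, 79)]
[[280.6, 187.9], [363.4, 188.2], [281.9, 230.4], [361.8, 230.7], [322.2, 150.2], [321.8, 256.0], [321.6, 291.5], [321.6, 301.2]]
short 0.0
mug 0.0
cup 0.0
stapler 0.0
stamp 0.0
ink 0.0
```

```bash
python3 -c "
from h import *
print(bot.hand_in())"
```

```text
the job is handed in; nothing more can be done
None
```

I lifted both long tags off their pegs, stacked them on the pile in the pin tray, and handed the job in at about 27 s of the 72 s. No verdict was reported.

- **Lifting:** I eased each tag 4 mm up the slope, then lifted it straight up at 45°. The force readings stayed at or below about 7 N while gripping and were near zero once each tag was free of its peg.
- **Placing:** I felt each tag down onto the pile. The highest reading was about 14 N for the first tag and 7 N for the second. The second made contact about 8 mm above the first, which is one tag thickness.
- **Alignment:** After each release, the wrist picture showed the tag's edges and hole within about 1–2 pixels (about 1 mm) of where they should be between the pins. I checked the last one by pixel measurements rather than by looking, because I had used all 12 picture views.
- **Other things on the desk:** The before-and-after top pictures show no change at the short tag, mug, pen cup, stapler, stamp or ink pad.

**Disagreements and problems:**
- The top camera put the tray up to 8 mm off sideways from the wrist camera. I used the wrist camera and lined the tags up against the pins directly.
- My first tool orientation at the board ran into joint limits, so I approached with the tool turned round by 180°.
- The second tag sat about 2 mm off along its length, seen just above the pins. I corrected that before lowering it.

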